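# Pack limes into a swing-arm preserving press and clamp it

## Task

Pack all the limes for preserving: back off the black clamp knob on the press's post just enough to free the arm (never more than half a turn), swing the arm to the back clear of the pot, and lower every lime gently into the pot, leaving the lemon and garlic where they are. Swing the arm home over the pot against its stop and retighten the clamp fully, then turn the press head's T-handle in line with the arm until its cross pin drops into the slot, and let the plate down gently on the limes.

Things in the scene. Friction and masses are not known exactly. Their poses are not given: they have to be found in the camera images.
- press: Preserving press, dark iron, fixed. Origin on the worktop under the pot's centre, z up; its post stands 160 mm along +y. Straight white pot on a 14 mm base plate: inner radius 66 mm, outer 74 mm at the rim; inner floor 24 mm, rim 104 mm above the worktop. Clamp knob on the post's top, to height 210 mm.
- pot_floor (a point): Centre of the pot's inner floor, 24 mm above the worktop
- pot_mouth (a point): Centre of the pot's open mouth at rim height, 104 mm above the worktop
- clamp_knob (a joint): Clamp knob on top of the post, black grip bar 60 x 14 x 26 mm high, red dot on one end. Rad: 0 is tight (hard stop; bar along the press's x, dot to +x); grows counter-clockwise from above as it is backed off. Grips below 0.7, arm free above 0.8; past 3.14 (half a turn) the screw leaves its thread. Turns with 0.1 to 0.2 N m, stays as left.
- knob_grip (a point): Where to grip the clamp knob's bar, on its axis, 198 mm above the worktop
- swing (a joint): Swing arm that carries the press head, hinged on the post; value in rad: 0 is home over the pot against its stop (arm points along the press's -y), grows counter-clockwise seen from above as it swings away to the back, to 1.6. Past 0.9 the pot's mouth is clear. When freed it moves with 1 to 3 N at the grip and stays where it is left.
- swing_grip (a point): Where to take the swing arm: upper part of an upright wooden spindle 16 mm thick on the arm, 80 mm from the post's axis, top at 233 mm; this point is 217 mm above the worktop
- head_turn (a joint): Turn of the press head about its own upright rod; rad, counter-clockwise positive from above. At 0 the T-handle and the brass cross pin below it are in line with the arm, and the pin is over the slot in the arm's end; within 0.13 of 0 it drops through.
- head_slide (a joint): How far the press head is down, in m: 0 is parked up, its cross pin resting on the arm's end beside the slot; up to 0.085. On a layer of limes it comes to rest near 0.045. The head weighs 0.4 kg and, let go over the slot, sinks by itself at 6 cm/s.
- head_grip (a point): Middle of the head's wooden T-handle (bar 64 mm long, 16 mm thick, level, 250 mm above the worktop when parked, 160 mm from the post's axis)
- head_plate (a point): Centre of the underside of the round wooden press plate (radius 50 mm, 114 mm above the worktop when parked)
- garlic: Bulb of garlic, 56 mm, stays out of the pot. Origin under its middle.
- salt_tin: Small blue enamelled tin with lid, 79 mm wide, 106 mm high, bystander
- pepper_mill: Dark wooden pepper mill, 58 mm wide, 170 mm high, bystander
- press_head: The press head as a whole: wooden plate, steel rod 10 mm, brass cross pin 40 mm long and 7 mm wide, wooden T-handle; turns and slides in the arm's end. Origin on its rod's axis, at worktop height when parked.
- lime_1: Lime, 48 x 44 x 45 mm, about 42 g, may be absent (then no pose). Origin under its middle as it first lies. Rolls easily; bruises when gripped with more than 25 N.
- lime_1_mid (a point): Centre of lime_1, 22.5 mm above the worktop when it lies there
- lime_2: Lime, 48 x 44 x 45 mm, about 42 g, may be absent (then no pose). Origin under its middle as it first lies. Rolls easily; bruises when gripped with more than 25 N.
- lime_2_mid (a point): Centre of lime_2, 22.5 mm above the worktop when it lies there
- lime_3: Lime, 48 x 44 x 45 mm, about 42 g, may be absent (then no pose). Origin under its middle as it first lies. Rolls easily; bruises when gripped with more than 25 N.
- lime_3_mid (a point): Centre of lime_3, 22.5 mm above the worktop when it lies there
- lime_4: Lime, 48 x 44 x 45 mm, about 42 g, may be absent (then no pose). Origin under its middle as it first lies. Rolls easily; bruises when gripped with more than 25 N.
- lime_4_mid (a point): Centre of lime_4, 22.5 mm above the worktop when it lies there
- lemon: Lemon, 75 x 58 x 59 mm, stays out of the pot. Origin under its middle.

How it is judged:
On the way, in this order (a step that is already met when the one before it is completed fails the run):
1. the clamp is backed off until the arm is free (value of joint clamp_knob above 0.8 rad), for 0.2 s.
2. the arm is swung back, clear of the pot's mouth (value of joint swing above 0.9 rad), for 0.2 s.
3. every lime lies in the pot (horizontal distance between each of lime_1_mid, lime_2_mid, lime_3_mid, lime_4_mid and pot_floor below 0.062 m and height (world z) of each of lime_1_mid, lime_2_mid, lime_3_mid, lime_4_mid below 0.1 m), for 0.3 s.
4. the arm is home over the pot (value of joint swing below 0.08 rad), for 0.2 s.
5. the clamp is tight again, with the arm home (value of joint clamp_knob below 0.15 rad and value of joint swing below 0.08 rad), for 0.2 s.
6. the head's pin has dropped through the slot and the plate is down in the pot (value of joint head_slide above 0.02 m and value of joint head_turn between -0.2 and 0.2 rad), for 0.2 s.
At the end, for the whole second after the job is handed in: All limes present lie in the pot (centres within 62 mm of its axis, below the rim), the arm is within 0.08 rad of home, the knob within 0.15 rad of tight, the head down more than 20 mm, its T-handle within 0.2 rad of the arm's line; all at rest (all of step 3 and all of step 5 and all of step 6 and velocity of joint head_slide below 0.01 m/s and linear speed of each of lime_1, lime_2, lime_3, lime_4 below 0.05 m/s); the robot touches nothing.
It fails at once if the clamp knob is backed off more than half a turn (value of joint clamp_knob above 3.14 rad).
It fails at once if the arm is forced round while it is still clamped (value of joint clamp_knob below 0.5 rad and (velocity of joint swing above 0.3 rad/s or velocity of joint swing below -0.3 rad/s)).
It fails at once if a lime is dropped into the pot (over 0.95 m/s, a fall of more than about 45 mm) ((linear speed of lime_1 above 0.95 m/s and horizontal distance between lime_1_mid and pot_floor below 0.07 m) or (linear speed of lime_2 above 0.95 m/s and horizontal distance between lime_2_mid and pot_floor below 0.07 m) or (linear speed of lime_3 above 0.95 m/s and horizontal distance between lime_3_mid and pot_floor below 0.07 m) or (linear speed of lime_4 above 0.95 m/s and horizontal distance between lime_4_mid and pot_floor below 0.07 m)).
It fails at once if a lime is squeezed by the fingers (over 60 N, both together) or hit hard by the press head (over 50 N) (contact force between the fingers and lime_1 above 60 N or contact force between the fingers and lime_2 above 60 N or contact force between the fingers and lime_3 above 60 N or contact force between the fingers and lime_4 above 60 N or contact force between press_head and lime_1 above 50 N or contact force between press_head and lime_2 above 50 N or contact force between press_head and lime_3 above 50 N or contact force between press_head and lime_4 above 50 N).
It fails at once if the lemon, garlic, tin or pepper mill is knocked more than 5 cm away or a standing one tipped over (distance of any of lemon, garlic, salt_tin, pepper_mill from where it was at the start of the episode above 0.05 m or angle between any of salt_tin, pepper_mill's own z axis and vertical above 0.5 rad).
Of lime_1, lime_2, lime_3, lime_4 only 2 to 4 are there at a start; the rules pass over those that are not, and their reading is None.
At some moment in a run one of lime_1, lime_2, lime_3, lime_4 may be knocked a few centimetres aside while the robot is not near it.
It also fails if it takes over 200 s, if anything falls off the work surface, if the arm or the gripper's body presses on something with over 40 N, if the wrist force passes 120 N, or if a joint passes its speed limit or range.

## Robot

A 6-joint arm with a two-finger parallel gripper is mounted at the origin on a cart in front of the work surface, level with it; the furniture and walls round the work are solid. World frame = base frame: x ahead of the robot, y to its left, z up, the work surface at z = 0. Lengths are in m, angles in rad, forces in N, time in s.
With the tool pointing down it reaches from about 0.35 to 0.775 m from the base axis. Payload 7.3 kg.
Tool frame: the origin (TCP) lies on the centre line of the jaws, within the pads' length; the fingertips stand 11 mm ahead of it and the grasp point (between the pads) lies 8 mm behind it; y points along the fingers, z is the direction in which the jaws open and shut, and the axes are right-handed (so a half turn about y gives the same grasp; the last joint's range is limited). The gripper opens to 92 mm and grips with 3 to 60 N. Pads are 19 mm wide; open, the fingers measure 130 mm over their backs; the gripper's body (75 mm by 190 mm) begins 47 mm behind the grasp point.
Start: joints at [0.977, 0.342, 1.524, -0, 1.275, -0.146], TCP at [0.227, 0.473, 0.238] pointing down, gripper open.
Joint ranges: [-2.53, 2.53], [-0.77, 2.02], [0.04, 2.7], [-1, 4.14], [0.28, 2.66], [-3.11, 3.11]. Speed limits (rad/s): [2.57, 2.57, 3.14, 3.14, 3.14, 3.14].

## Interface

Orientations are given as [roll, pitch, yaw] about the fixed x, y, z axes, in that order (R = Rz(yaw) Ry(pitch) Rx(roll)).
In Python, from cell import robot, cams gives the robot as it stands.
- The arm moves only by the tool apply_moves, never from a script. Its argument "plan" is a list of rows, each a list of 7 numbers: the shift along the tool's x, y, z in m, then the turn, a rotation vector about the tool's x, y, z in degrees, then the gripper command: -1 is fully open, 1 is shut, values between are in proportion. A call has exactly 5 rows; each row is the pose to reach, as a shift and turn from the pose commanded when the call began, along the tool's axes at that moment; what a row does not reach only later rows make up. A row lasts 1/8 s, in which the tool goes at most 62.5 mm and 10.7 degrees, less where a joint would pass 70% of its speed; a pose out of reach is approached as far as the arm can. A call with a gripper value outside its range is refused whole. The fingers move at their own pace and stop on an object; "squeeze" is the grip in N (left out, the last holds). Time passes only in rows, so rows that repeat a pose let the fingers close, or fill a call up. It gives the time, the measured TCP pose, the force and the opening at its end, in the units of the state.
- robot.observe(): the state, without advancing time (a new reading comes with each control period).
- cams.read_camera(name): name is "scene" or "side" or "wrist"; returns the picture (384x512x3 uint8, blue, green, red); there is no depth.
- cams.calibration(name): a dict with "fx", "fy", "cx", "cy" (pixels), "extrinsics" (4x4, takes a point from world to camera coordinates); the wrist camera has in their place "T_tool_cam" (4x4, takes a point from camera to tool coordinates, whose origin is the TCP and whose axes are the tool frame's). Camera axes: x right, y up, looking along -z (the intrinsics and any distortion apply to the point x, -y, -z); pixel columns grow to the right and rows downward; lengths in m; the calibration is good to about 2 mm. A picture is of the moment at which its call begins: read the wrist's pose just before it. calibration takes no time and is no camera call.
- robot.hand_in(): hands the job in, once; it reports no verdict.
The state is a dict: "time": time; "qpos": joint angles; "qvel": joint speeds; "joint_efforts": joint torques, N m; "tool_pos": TCP position; "tool_rot": TCP orientation; "contact_force": force on the tool from outside, world axes, zero at the start; "torque": the same for the moment, N m; "opening": finger opening in m.
Only numpy, scipy, OpenCV 4.12 (cv2) and the standard library are available. Lean on these libraries where they do the work, as an engineer would, in place of code of your own. Each camera call takes 0.05 s, during which the arm holds its last target. There are 200 camera calls.

## Working session

There is one attempt and no reset: what is moved stays moved. The work goes in short steps, Python scripts to look and compute and a tool call to move; the robot and the scene stay as the last step left them, time stands still between calls to the robot, and variables do not carry over. Pictures are saved under pics/ and viewed, about 12 in all and at most 16, crops included, and the job is handed in when it is done.

Besides the shell and the picture viewer there is one more tool, called as name([rows], argument=value, ...), one row to a line, values as JSON. apply_moves: Moves the arm, as the interface text tells. Its arguments: {"type":"object","properties":{"plan":{"type":"array","items":{"type":"array","items":{"type":"number"}}},"squeeze":{"type":"number"}},"required":["plan"]}

```bash
ls; mkdir -p pics; python3 - <<'E'
from cell import robot, cams
import cv2, numpy as np
np.set_printoptions(precision=4,suppress=True)
print(robot.observe())
for n in ("scene","side"):
    im=cams.read_camera(n); cv2.imwrite(f"pics/{n}0.png",im)
    cv2.imwrite(f"pics/{n}0b.png",cv2.resize(im,(800,600),interpolation=cv2.INTER_CUBIC))
    c=cams.calibration(n); print(n,c)
print(cams.calibration("wrist"))
im=cams.read_camera("wrist"); cv2.imwrite("pics/wrist0.png",im)
E
```

```text
pics
{'time': 0.0, 'qpos': array([ 0.977 ,  0.3427,  1.525 ,  0.    ,  1.2754, -0.146 ]), 'qvel': array([-0.0007, -0.0003, -0.0011, -0.0002,  0.0009, -0.0014]), 'joint_efforts': array([  0.0006, -43.1243, -24.4223,   0.0719,   0.0555,  -0.0001]), 'tool_pos': array([0.227 , 0.4729, 0.237 ]), 'tool_rot': array([-1.5724,  0.0003, -0.4478]), 'contact_force': array([-0.4715,  0.3219,  0.2448]), 'torque': array([0.0806, 0.0464, 0.0378]), 'opening': 0.09186895204405915}
scene {'fx': 463.55288419285495, 'fy': 463.55288419285495, 'cx': 259.27816637533635, 'cy': 191.4733716046474, 'extrinsics': array([[-0.7674, -0.6412,  0.0017,  0.3919],
       [ 0.3185, -0.3789,  0.8689, -0.3654],
       [-0.5565,  0.6673,  0.495 , -1.0253],
       [ 0.    ,  0.    ,  0.    ,  1.    ]])}
side {'fx': 384.8489013052448, 'fy': 384.8489013052448, 'cx': 251.75012217445018, 'cy': 184.58977280308036, 'extrinsics': array([[-0.0032, -0.9999,  0.0095, -0.0668],
       [ 0.6487,  0.0051,  0.7611, -0.4931],
       [-0.7611,  0.0086,  0.6486, -0.5005],
       [ 0.    ,  0.    ,  0.    ,  1.    ]])}
{'fx': 289.05319927073316, 'fy': 289.05319927073316, 'cx': 252.42300252107577, 'cy': 188.23878613016723, 'T_tool_cam': array([[-0.0002, -0.9578, -0.2876, -0.0776],
       [-0.0005,  0.2876, -0.9578, -0.1476],
       [ 1.    ,  0.    , -0.0006,  0.002 ],
       [ 0.    ,  0.    ,  0.    ,  1.    ]])}
```

View pics/scene0b.png

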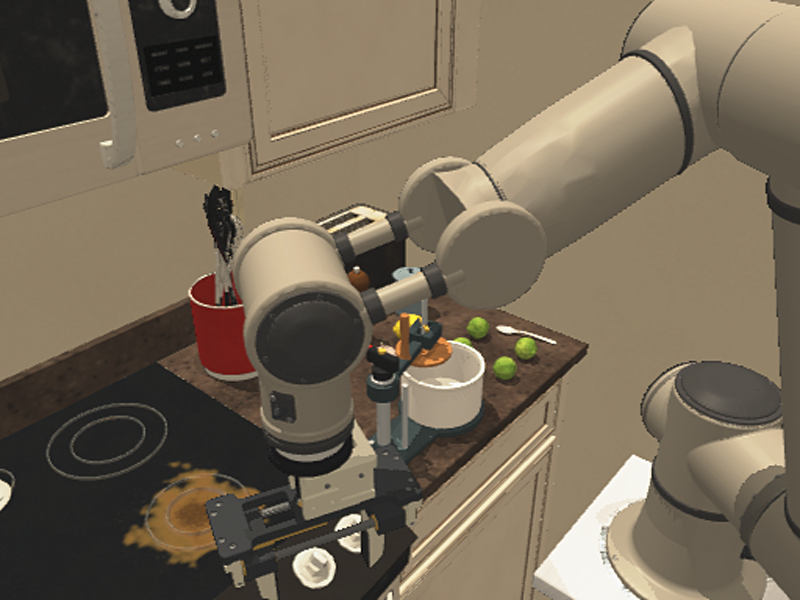

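View pics/side0b.png

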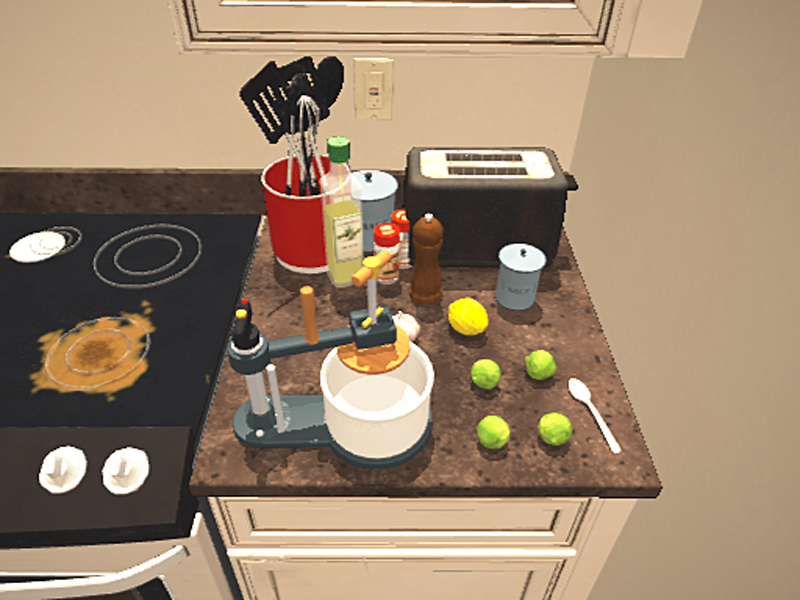

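The pictures show four limes (side view, near (486,375), (541,365), (493,432), (555,429)), the press with its post on the left, the lemon, garlic, mill and tin. Next I'll measure them from masks.

```bash
cat > h.py <<'E'
from cell import robot, cams
import cv2, numpy as np
from scipy.spatial.transform import Rotation as Ro
np.set_printoptions(precision=4,suppress=True)
def pose(st):
    T=np.eye(4); T[:3,:3]=Ro.from_euler('xyz',st['tool_rot']).as_matrix(); T[:3,3]=st['tool_pos']; return T
def cam(name,st=None):
    c=cams.calibration(name)
    W=np.linalg.inv(c['extrinsics']) if name!='wrist' else pose(st)@c['T_tool_cam']
    return c,W
def ray(name,u,v,z,st=None):
    c,W=cam(name,st); d=W[:3,:3]@np.array([(u-c['cx'])/c['fx'],-(v-c['cy'])/c['fy'],-1]); o=W[:3,3]
    return o+d*(z-o[2])/d[2]
def proj(name,p,st=None):
    c,W=cam(name,st); q=np.linalg.inv(W)@np.append(p,1); return np.array([c['cx']-c['fx']*q[0]/q[2], c['cy']+c['fy']*q[1]/q[2]])
def blobs(im,lo,hi,amin=15):
    m=cv2.inRange(cv2.cvtColor(im,cv2.COLOR_BGR2HSV),np.array(lo),np.array(hi))
    n,l,s,c=cv2.connectedComponentsWithStats(m); return [(c[i],s[i]) for i in range(1,n) if s[i][4]>=amin]
def need(p,yaw=None,R=None):
    """tool-frame shift (m) and rotvec (deg) from the present pose to TCP p, tool pointing down with jaw axis along yaw"""
    st=robot.observe(); T=pose(st)
    if yaw is not None: R=down(yaw)
    s=T[:3,:3].T@(np.array(p)-T[:3,3]); r=Ro.from_matrix(T[:3,:3].T@R).as_rotvec(degrees=True) if R is not None else 0
    return s,r
def down(yaw):
    y=np.array([0,0,-1.]); z=np.array([np.cos(yaw),np.sin(yaw),0]); return np.stack([np.cross(y,z),y,z],1)
E
python3 - <<'E'
from h import *
im=cv2.imread('pics/side0.png')
for c,s in blobs(im,(35,90,60),(60,255,255)): print('lime',c,s,ray('side',*c,.0225))
for c,s in blobs(im,(22,150,120),(32,255,255)): print('yel',c,s,ray('side',*c,.03))
for c,s in blobs(im,(0,180,120),(6,255,255),3): print('red',c,s,ray('side',*c,.205))
T=pose(robot.observe()); print(T)
im2=cv2.imread('pics/scene0.png')
a=cv2.resize(im[140:320,135:295],(711,800))[:,:]; 
a=cv2.resize(im[150:300,140:290],(600,600),interpolation=cv2.INTER_CUBIC)
cv2.imwrite('pics/s1.png',a)
E
```

```text
lime [216.4747  95.7576] [209  89  15  13  99] [1.2425 0.0605 0.0225]
lime [345.1351 234.6892] [336 224  20  19 222] [ 0.5535 -0.2891  0.0225]
lime [310.4951 240.9069] [302 231  18  18 204] [ 0.5337 -0.2048  0.0225]
lime [356.9526 277.0421] [348 265  18  20 190] [ 0.4331 -0.2916  0.0225]
lime [312.0337 278.6629] [305 267  16  20 178] [ 0.4286 -0.1955  0.0225]
yel [238.625  166.6458] [232 161  16  11  48] [ 0.8038 -0.0319  0.03  ]
yel [195.2667 185.    ] [193 184   6   4  15] [0.7226 0.0823 0.03  ]
yel [299.0662 202.3205] [287 191  25  24 468] [ 0.6567 -0.1895  0.03  ]
yel [256.4118 213.2059] [253 208   8  11  34] [ 0.6166 -0.0801  0.03  ]
yel [346.7941 227.1471] [344 224   8   9  34] [ 0.5708 -0.2951  0.03  ]
yel [310.8049 232.561 ] [305 230  12   8  41] [ 0.553 -0.207  0.03 ]
yel [352.5316 268.4937] [345 265  18   8  79] [ 0.4497 -0.2842  0.03  ]
yel [319.6047 273.3488] [311 268  15  14  86] [ 0.4368 -0.2117  0.03  ]
red [188.71 113.55] [186 101   6  25 100] [0.7956 0.0918 0.205 ]
red [201.8333 108.    ] [199 100   6  17  36] [0.8242 0.0614 0.205 ]
red [207.975 104.575] [205 100   6  11  40] [0.8424 0.0471 0.205 ]
red [177.3507 112.6256] [170 102  14  22 211] [0.7998 0.1211 0.205 ]
red [189.2749 146.8445] [ 168  119   41   52 1473] [0.6492 0.0728 0.205 ]
red [196.25  121.875] [196 119   2   6   8] [0.7558 0.0685 0.205 ]
red [204. 119.] [204 118   1   3   3] [0.7696 0.0508 0.205 ]
red [258.3333 133.6667] [258 133   2   2   3] [ 0.7048 -0.0826  0.205 ]
red [251.6 136.4] [251 135   3   4   5] [ 0.693  -0.0668  0.205 ]
red [249.6972 149.0642] [239 140  23  18 218] [ 0.642  -0.0624  0.205 ]
red [252.6 169.8] [252 169   2   3   5] [ 0.5676 -0.0685  0.205 ]
red [156.     192.3333] [154 191   5   3   9] [0.4956 0.1186 0.205 ]
[[ 0.9014 -0.0006  0.433   0.2272]
 [-0.433  -0.0009  0.9014  0.473 ]
 [-0.0002 -1.     -0.0011  0.2372]
 [ 0.      0.      0.      1.    ]]
```

View pics/s1.png

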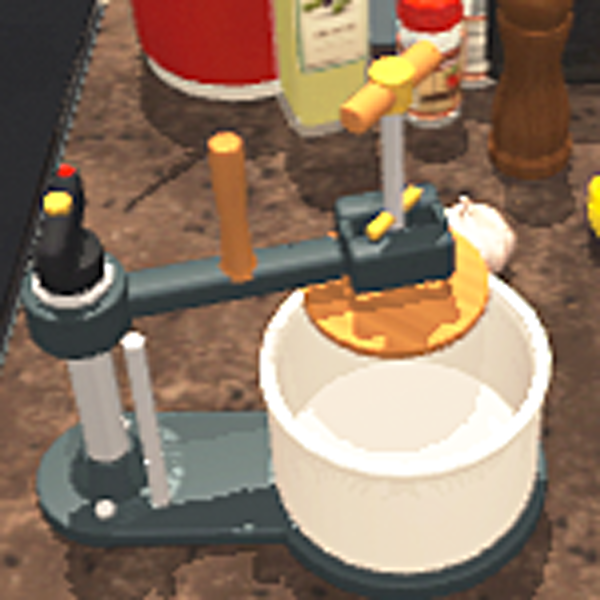

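```bash
python3 - <<'E'
from h import *
f=lambda u,v,z: ray('side',140+u/4,150+v/4,z)
print('rim L,R',f(259,364,.104),f(551,362,.104)); print('rim front',f(410,478,.104))
print('base front',f(410,590,.014))
print('spindle',f(225,140,.233)); print('Tc',f(392,83,.258)); print('T ends',f(428,52,.25),f(356,115,.25)); print('pin',f(412,192,.19),f(378,228,.19))
print('dot',f(66,172,.205)); print('knob near',f(58,203,.205)); print('post collar',f(78,300,.17))
E
```

```text
rim L,R [0.4609 0.0284 0.104 ] [ 0.463  -0.1205  0.104 ]
rim front [ 0.3901 -0.0495  0.104 ]
base front [ 0.3881 -0.049   0.014 ]
spindle [0.4853 0.0374 0.233 ]
Tc [ 0.4972 -0.0406  0.258 ]
T ends [ 0.5316 -0.057   0.25  ] [ 0.4836 -0.0242  0.25  ]
pin [ 0.497  -0.0494  0.19  ] [ 0.4714 -0.0335  0.19  ]
dot [0.4937 0.1172 0.205 ]
knob near [0.4717 0.1169 0.205 ]
post collar [0.4423 0.1074 0.17  ]
```

```bash
python3 - <<'E'
from h import *
f=lambda u,v,z: ray('side',140+u/4,150+v/4,z)
print('plate front',f(400,357,.114),'left',f(305,303,.114),'knob top',f(58,203,.21))
print(need((.43,.07,.40),np.pi/2)); print(need((.28,.36,.40),np.pi/2))
E
```

```text
plate front [ 0.4571 -0.0436  0.114 ] left [0.494  0.0067 0.114 ] knob top [0.4664 0.1152 0.21  ]
(array([ 0.3573, -0.1625, -0.2756]), array([  0.0612, -25.6605,  -0.0244]))
(array([ 0.0965, -0.1627, -0.0792]), array([  0.0612, -25.6605,  -0.0244]))
```

apply_moves([
  [0.02,-0.05,-0.02,0,-5,0,-1],
  [0.06,-0.1,-0.05,0,-12,0,-1],
  [0.1,-0.14,-0.08,0,-20,0,-1],
  [0.14,-0.16,-0.11,0,-25.7,0,-1],
  [0.18,-0.1625,-0.14,0,-25.7,0,-1],
])

```text
time: 0.78
tool_pos: [0.3299, 0.2677, 0.4021]
tool_rot: [-1.569, -0.004, 0.002]
contact_force: [0.8, -0.2, -0.3]
opening: 0.092
```

```bash
python3 - <<'E'
from h import *
print(robot.observe()['tool_pos'],need((.43,.07,.40),np.pi/2))
E
```

```text
[0.3299 0.2677 0.4021] (array([ 0.0997,  0.0021, -0.1979]), array([-0.1037,  0.1145,  0.2034]))
```

apply_moves([
  [0.02,0,-0.04,0,0,0,-1],
  [0.05,0,-0.095,0,0,0,-1],
  [0.08,0,-0.15,0,0,0,-1],
  [0.1,0,-0.19,0,0,0,-1],
  [0.1,0,-0.19,0,0,0,-1],
])

```text
time: 1.4
tool_pos: [0.43, 0.0768, 0.3995]
tool_rot: [-1.571, 0.001, -0.004]
contact_force: [0.2, -0.4, 0.3]
opening: 0.0916
```

```bash
python3 - <<'E'
from h import *
st=robot.observe(); im=cams.read_camera('wrist'); cv2.imwrite('pics/w1.png',im); print(st['tool_pos'],st['tool_rot'])
cv2.imwrite('pics/w1b.png',cv2.resize(im,(800,600),interpolation=cv2.INTER_CUBIC))
E
```

```text
[0.43   0.0768 0.3995] [-1.5712  0.0014 -0.0041]
```

View pics/w1b.png

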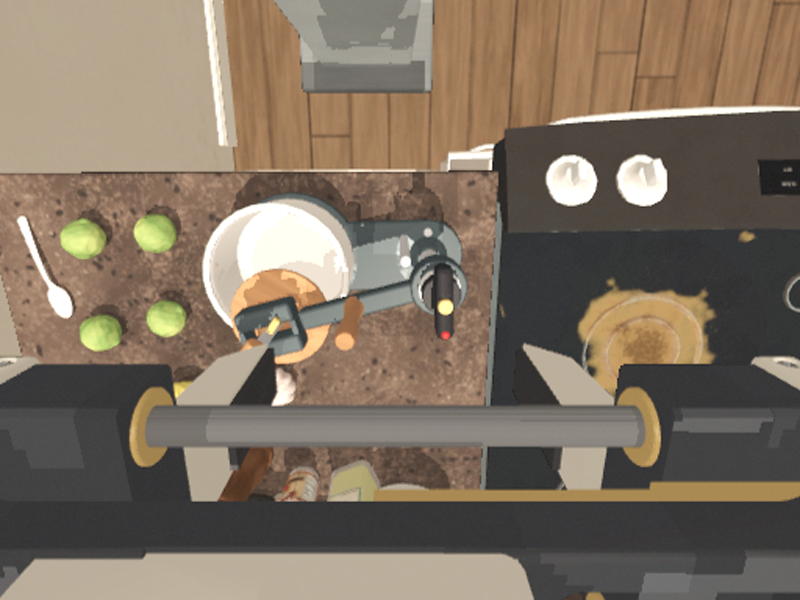

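The wrist view shows the knob's bar running along world x. Its dot is at (446,336) and its centre at (445,307). The spindle top is at (345,342), the arm is turned slightly to the back, and there are limes on the left.

```bash
python3 - <<'E'
from h import *
st=robot.observe(); f=lambda u,v,z: ray('wrist',u/1.5625,v/1.5625,z,st)
for n,u,v,z in [('knob c',445,307,.21),('dot',446,336,.21),('knob end',443,266,.21),('spindle top',345,342,.233),('spin base',351,310,.175),('pin',274,328,.19),('rimL',203,268,.104),('rimR',355,268,.104),('rimtop',280,196,.104)]: print(n,f(u,v,z))
im=cv2.imread('pics/w1.png')
for c,s in blobs(im,(33,90,60),(60,255,255),200): print('lime',ray('wrist',*c,.0225,st),s[2:])
print(need((.464,.115,.198+.028),np.pi/2))
E
```

```text
knob c [0.4643 0.1199 0.21  ]
dot [0.4887 0.1214 0.21  ]
knob end [0.4312 0.1173 0.21  ]
spindle top [0.4841 0.0429 0.233 ]
spin base [0.4784 0.0423 0.175 ]
pin [ 0.4892 -0.0217  0.19  ]
rimL [ 0.4574 -0.1126  0.104 ]
rimR [0.4577 0.0405 0.104 ]
rimtop [ 0.3865 -0.0298  0.104 ]
lime [ 0.4344 -0.1985  0.0225] [ 27  25 503]
lime [ 0.4401 -0.2875  0.0225] [ 29  26 463]
lime [ 0.5377 -0.2026  0.0225] [ 25  24 417]
lime [ 0.5579 -0.2861  0.0225] [ 27  23 485]
(array([0.0349, 0.1737, 0.0368]), array([-0.0173, -0.1301, -0.0736]))
```

apply_moves([
  [0.034,0.04,0.041,0,0,0,0],
  [0.034,0.09,0.041,0,0,0,0],
  [0.034,0.13,0.041,0,0,0,0],
  [0.034,0.15,0.041,0,0,0,0],
  [0.034,0.15,0.041,0,0,0,0],
], squeeze=30)

```text
time: 2.08
tool_pos: [0.4616, 0.1214, 0.2491]
tool_rot: [-1.571, 0.003, 0.003]
contact_force: [-0.5, -1.2, 1.2]
opening: 0.0478
```

```bash
python3 - <<'E'
from h import *
st=robot.observe(); im=cams.read_camera('wrist'); cv2.imwrite('pics/w2.png',im); print(st['tool_pos'],st['tool_rot'],st['qpos'],st['contact_force'])
f=lambda p:proj('wrist',p,st)
a=cv2.resize(im[80:320,140:380],(720,720))[:600]
cv2.imwrite('pics/w2b.png',a); print(f((.464,.118,.21)))
E
```

```text
[0.4616 0.1214 0.2491] [-1.5707  0.0034  0.0026] [ 0.0962  0.2469  1.6266  0.0004  1.2715 -1.4772] [-0.4806 -1.1551  1.1779]
[244.9147 220.0453]
```

View pics/w2b.png

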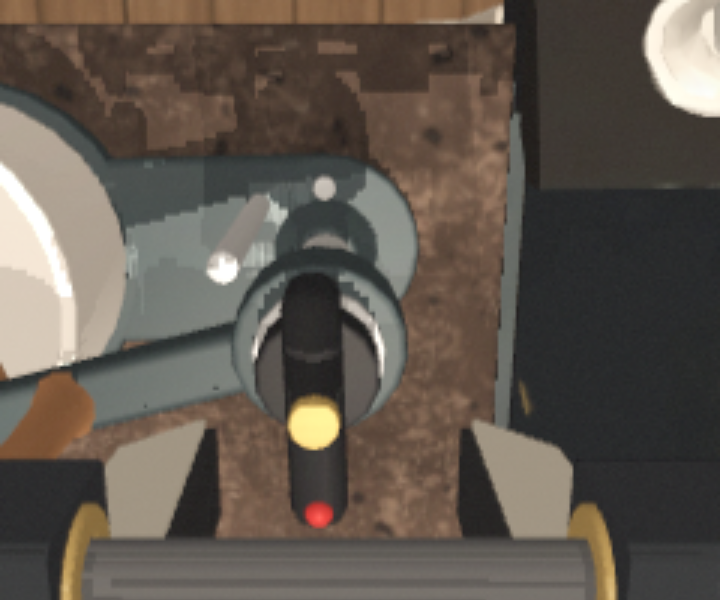

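apply_moves([
  [0.003,0.025,-0.003,0,0,0,0],
  [0.003,0.05,-0.003,0,0,0,0],
  [0.003,0.054,-0.003,0,0,0,0.4],
  [0.003,0.054,-0.003,0,0,0,0.9],
  [0.003,0.054,-0.003,0,0,0,1],
], squeeze=30)

```text
time: 2.75
tool_pos: [0.4668, 0.1174, 0.1976]
tool_rot: [-1.57, -0.003, 0.001]
contact_force: [-0.1, 0.0, -0.7]
opening: 0.0205
```

apply_moves([
  [0,0,0,0,0,0,1],
  [0,0,0,0,0,0,1],
  [0,0,0,0,-4,0,1],
  [0,0,0,0,-9,0,1],
  [0,0,0,0,-15,0,1],
])

```text
time: 3.38
tool_pos: [0.4665, 0.117, 0.1974]
tool_rot: [-1.571, -0.002, 0.265]
contact_force: [-1.7, 0.4, 3.9]
opening: 0.0142
```

apply_moves([
  [0,0,0,0,-8,0,1],
  [0,0,0,0,-17,0,1],
  [0,0,0,0,-26,0,1],
  [0,0,0,0,-35,0,1],
  [0,0,0,0,-40,0,1],
])

```text
time: 4.0
tool_pos: [0.4648, 0.1193, 0.1974]
tool_rot: [-1.567, -0.003, 0.964]
contact_force: [-7.0, 9.5, 7.6]
opening: 0.014
```

apply_moves([
  [0,0,0,0,-6,0,1],
  [0,0,0,0,-8,0,1],
  [0,0,0,0,-8,0,1],
  [0,0,0,0,-8,0,0.5],
  [0,0,0,0,-8,0,0.2],
])

```text
time: 4.62
tool_pos: [0.4664, 0.1172, 0.1967]
tool_rot: [-1.572, -0.0, 1.1]
contact_force: [-0.1, 0.3, -0.1]
opening: 0.0285
```

apply_moves([
  [0,-0.02,0,0,-8,0,0.0],
  [0,-0.07,0,0,-8,0,0],
  [0,-0.12,0,0,-8,0,0],
  [0,-0.15,0,0,-8,0,0],
  [0,-0.15,0,0,-8,0,0],
])

```text
time: 5.25
tool_pos: [0.4671, 0.117, 0.3487]
tool_rot: [-1.576, -0.002, 1.239]
contact_force: [0.2, 0.6, 0.3]
opening: 0.0459
```

```bash
python3 - <<'E'
from h import *
st=robot.observe(); im=cams.read_camera('wrist'); cv2.imwrite('pics/w3.png',im); print(st['tool_pos'],st['tool_rot'],st['qpos'],st['contact_force'])
for c,s in blobs(im,(0,180,120),(6,255,255),3): print('red',c,s,ray('wrist',*c,.21,st))
for c,s in blobs(im,(20,100,150),(32,255,255),10): print('yel',c,s,ray('wrist',*c,.21,st))
cv2.imwrite('pics/w3b.png',cv2.resize(im,(640,480)))
E
```

```text
[0.4671 0.117  0.3487] [-1.5761 -0.0022  1.2395] [ 0.0863  0.1922  1.425  -0.0002  1.5187 -2.724 ] [0.2115 0.5635 0.3156]
red [  1.8966 111.931 ] [  0 108   5   9  29] [ 0.6748 -0.0239  0.21  ]
red [  0.5 128.5] [  0 127   2   4   6] [ 0.685  -0.0109  0.21  ]
red [254.3333 200.5833] [252 198   6   6  24] [0.4741 0.14   0.21  ]
yel [55.5902  6.8566] [ 36   0  39  18 488] [ 0.5803 -0.0852  0.21  ]
yel [136.2376  18.2391] [123   3  27  31 665] [ 0.5175 -0.0542  0.21  ]
yel [155.      40.1923] [151  38  11   6  26] [ 0.5092 -0.0329  0.21  ]
yel [182.3371  46.1573] [174  42  16   9  89] [ 0.4879 -0.0204  0.21  ]
yel [257.0658 178.7105] [253 174  10  11  76] [0.4638 0.1185 0.21  ]
```

View pics/w3b.png

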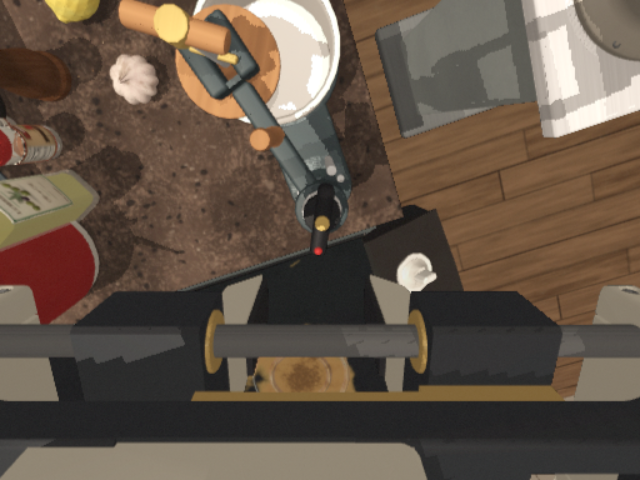

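```bash
python3 - <<'E'
from h import *
st=robot.observe()
print('spindle',ray('wrist',262*.8,139*.8,.233,st),'T',ray('wrist',173*.8,27*.8,.258,st),'garlic',ray('wrist',134*.8,79*.8,.03,st))
g=lambda u,v,z: ray('side',u/1.5625,v/1.5625,z)
print('mill',g(426,300,0),g(428,218,.17),'tin',g(521,248,.106),'jar',g(386,275,0),'holder front',g(300,270,0),'oil',g(347,285,0))
print(need((.484,.041,.30),np.radians(15)))
E
```

```text
spindle [0.4804 0.0408 0.233 ] T [ 0.5027 -0.0344  0.258 ] garlic [ 0.6292 -0.0764  0.03  ]
mill [ 0.7298 -0.1266  0.    ] [ 0.733  -0.1223  0.17  ] tin [ 0.7415 -0.2802  0.106 ] jar [ 0.7988 -0.0558  0.    ] holder front [0.8121 0.1041 0.    ] oil [0.7696 0.0144 0.    ]
(array([-0.0662,  0.0468, -0.0413]), array([ -0.0086, 146.0203,   0.1496]))
```

apply_moves([
  [-0.015,0.0,-0.01,0,10,0,0],
  [-0.03,0.0,-0.02,0,20,0,0],
  [-0.045,0.0,-0.03,0,30,0,0],
  [-0.06,0.01,-0.04,0,40,0,0],
  [-0.066,0.01,-0.042,0,50,0,0],
])

```text
time: 5.92
tool_pos: [0.4837, 0.0401, 0.3336]
tool_rot: [-1.569, 0.004, 0.36]
contact_force: [0.2, 0.5, -0.6]
opening: 0.0459
```

apply_moves([
  [0,0,0,0,10,0,0],
  [0,0,0,0,20,0,0],
  [0,0,0,0,30,0,0],
  [0,0,0,0,40,0,0],
  [0,0,0,0,50,0,0],
])

```text
time: 6.55
tool_pos: [0.4838, 0.041, 0.3344]
tool_rot: [-1.572, 0.003, -0.511]
contact_force: [0.6, 0.0, -0.1]
opening: 0.0462
```

apply_moves([
  [0,0,0,0,10,0,0],
  [0,0,0,0,20,0,0],
  [0,0,0,0,30,0,0],
  [0,0,0,0,40,0,0],
  [0,0,0,0,46,0,0],
])

```text
time: 7.18
tool_pos: [0.4838, 0.041, 0.3344]
tool_rot: [-1.574, 0.001, -1.313]
contact_force: [0.4, -0.2, 0.8]
opening: 0.046
```

```bash
python3 - <<'E'
from h import *
st=robot.observe(); im=cams.read_camera('wrist'); cv2.imwrite('pics/w4.png',im); print(st['tool_pos'],st['tool_rot'],st['qpos'])
print(proj('wrist',(.483,.0405,.233),st),need((.483,.0405,.209),np.radians(15)))
cv2.imwrite('pics/w4b.png',cv2.resize(im,(640,480)))
E
```

```text
[0.4838 0.041  0.3344] [-1.5738  0.001  -1.3128] [-0.0734  0.2104  1.4397 -0.0001  1.4947 -0.3314]
[250.1197 193.4347] (array([ 0.0004,  0.1255, -0.0006]), array([ 0.1654, -0.4136, -0.0532]))
```

View pics/w4b.png

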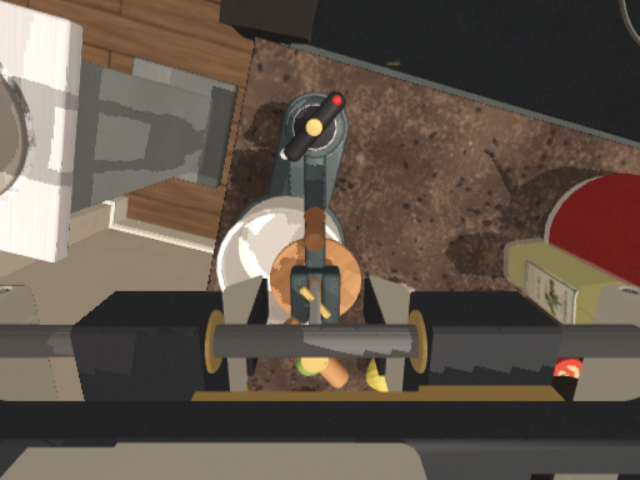

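apply_moves([
  [0,0.05,0,0,0,0,0],
  [0,0.1,0,0,0,0,0],
  [0,0.12,0,0,0,0,0.2],
  [0,0.12,0,0,0,0,0.6],
  [0,0.12,0,0,0,0,0.8],
], squeeze=15)

```text
time: 7.85
tool_pos: [0.4847, 0.0411, 0.2167]
tool_rot: [-1.57, -0.0, -1.308]
contact_force: [0.5, -0.7, -0.0]
opening: 0.0216
```

```bash
python3 - <<'E'
from h import *
c=np.array([.464,.118]); st=robot.observe(); print(st['opening'],st['contact_force'])
r0=st['tool_pos'][:2]-c; print(np.hypot(*r0), np.arctan2(r0[0],-r0[1]))
T=pose(st)
for d in range(5,71,5):
    a=np.radians(d); M=np.array([[np.cos(a),-np.sin(a)],[np.sin(a),np.cos(a)]]); p=np.append(c+M@r0,st['tool_pos'][2])
    s=T[:3,:3].T@(p-T[:3,3]); print(d,s.round(4))
E
```

```text
0.02158962393145101 [ 0.5431 -0.6847 -0.0088]
0.07965833401692599 0.2628181809689084
5 [-0.0003  0.      0.0069]
10 [-0.0012  0.      0.0138]
15 [-0.0027  0.      0.0206]
20 [-0.0048  0.      0.0272]
25 [-0.0075  0.      0.0337]
30 [-0.0107  0.      0.0398]
35 [-0.0144  0.      0.0457]
40 [-0.0186  0.      0.0512]
45 [-0.0233  0.      0.0563]
50 [-0.0284  0.      0.061 ]
55 [-0.0339  0.      0.0653]
60 [-0.0398  0.      0.069 ]
65 [-0.046   0.      0.0722]
70 [-0.0524  0.      0.0749]
```

apply_moves([
  [0,0,0,0,0,0,0.8],
  [-0.0003,0,0.007,0,-5,0,0.8],
  [-0.0012,0,0.0138,0,-10,0,0.8],
  [-0.0027,0,0.0206,0,-15,0,0.8],
  [-0.0048,0,0.0272,0,-20,0,0.8],
])

```text
time: 8.48
tool_pos: [0.5089, 0.0532, 0.2168]
tool_rot: [-1.571, 0.001, -0.956]
contact_force: [-5.0, 0.2, 0.9]
opening: 0.0154
```

apply_moves([
  [-0.0005,0,0.0083,0,-6,0,0.8],
  [-0.0017,0,0.0165,0,-12,0,0.8],
  [-0.0039,0,0.0246,0,-18,0,0.8],
  [-0.0069,0,0.0324,0,-24,0,0.8],
  [-0.0107,0,0.0398,0,-30,0,0.8],
])

```text
time: 9.1
tool_pos: [0.5341, 0.0851, 0.2168]
tool_rot: [-1.572, 0.003, -0.432]
contact_force: [-8.5, 1.2, 3.6]
opening: 0.0155
```

apply_moves([
  [-0.0008,0,0.01,0,-7,0,0.8],
  [-0.0012,0,0.0138,0,-10,0,0.8],
  [-0.0012,0,0.0138,0,-10,0,0.5],
  [-0.0012,0,0.0138,0,-10,0,0.2],
  [-0.0012,-0.03,0.0138,0,-10,0,0],
])

```text
time: 9.72
tool_pos: [0.5397, 0.0972, 0.245]
tool_rot: [-1.572, 0.004, -0.262]
contact_force: [0.4, -0.7, -0.9]
opening: 0.0385
```

apply_moves([
  [0,-0.05,0,0,0,0,-0.3],
  [0,-0.1,0,0,0,0,-0.5],
  [0,-0.12,0,0,0,0,-0.5],
  [0,-0.12,0,0,0,0,-0.5],
  [0,-0.12,0,0,0,0,-0.5],
])

```text
time: 10.35
tool_pos: [0.5402, 0.0973, 0.365]
tool_rot: [-1.571, 0.002, -0.261]
contact_force: [-0.8, 0.3, -0.2]
opening: 0.069
```

```bash
python3 - <<'E'
from h import *
st=robot.observe(); im=cams.read_camera('side'); cv2.imwrite('pics/s5.png',im); print(st['tool_pos'],st['tool_rot'],st['qpos'])
cv2.imwrite('pics/s5b.png',cv2.resize(im[130:384,100:440],(800,598)))
for c,s in blobs(im,(35,90,60),(60,255,255),100): print('lime',c,s[2:],ray('side',*c,.0225))
E
```

```text
[0.5402 0.0973 0.365 ] [-1.5712  0.0017 -0.2614] [ 0.0386  0.3276  1.2001  0.0001  1.6156 -1.2708]
lime [216.4615  95.5385] [ 15  14 104] [1.2442 0.0607 0.0225]
lime [345.1711 234.5702] [ 20  19 228] [ 0.5539 -0.2893  0.0225]
lime [310.5024 240.8502] [ 18  18 207] [ 0.5339 -0.2048  0.0225]
lime [356.8955 276.5473] [ 18  21 201] [ 0.4344 -0.2918  0.0225]
lime [312.475 277.655] [ 18  21 200] [ 0.4312 -0.1967  0.0225]
```

View pics/s5b.png

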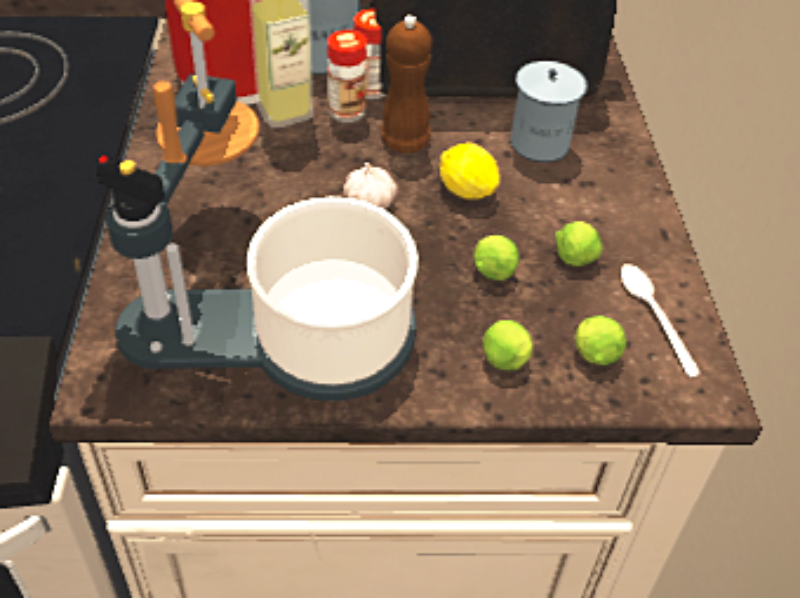

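The arm stands well back at about 1.3 rad, and the four limes haven't moved. I'll go over the limes with the jaws along world x.

```bash
python3 - <<'E'
from h import *
f=lambda u,v,z: ray('side',100+u*.425,130+v*.425,z)
print('rim',f(247,265,.104),f(418,262,.104),f(333,341,.104),f(333,196,.104))
print(need((.445,-.16,.27),0.))
E
```

```text
rim [0.4565 0.0275 0.104 ] [ 0.4607 -0.1201  0.104 ] [ 0.3777 -0.0479  0.104 ] [ 0.5413 -0.0451  0.104 ]
(array([-0.0252,  0.0949, -0.2731]), array([ 0.1256, 75.0264, -0.0946]))
```

apply_moves([
  [-0.004,0.0,-0.045,0,10,0,-0.5],
  [-0.01,0.02,-0.1,0,20,0,-0.5],
  [-0.015,0.04,-0.16,0,30,0,-0.5],
  [-0.02,0.07,-0.22,0,40,0,-0.5],
  [-0.025,0.095,-0.273,0,50,0,-0.5],
])

```text
time: 11.02
tool_pos: [0.4452, -0.1594, 0.2702]
tool_rot: [-1.572, 0.001, -1.139]
contact_force: [0.6, -1.2, 0.2]
opening: 0.0687
```

apply_moves([
  [0,0,0,0,8,0,-0.5],
  [0,0,0,0,16,0,-0.5],
  [0,0,0,0,24,0,-0.5],
  [0,0,0,0,25,0,-0.5],
  [0,0,0,0,25,0,-0.5],
])

```text
time: 11.65
tool_pos: [0.4463, -0.1579, 0.2715]
tool_rot: [-1.572, 0.001, -1.568]
contact_force: [-0.2, 1.1, 0.5]
opening: 0.069
```

```bash
cat > look.py <<'E'
from h import *
import sys
st=robot.observe(); im=cams.read_camera('wrist'); cv2.imwrite('pics/%s.png'%sys.argv[1],im); print(st['tool_pos'],st['tool_rot'],st['qpos'],st['opening'])
for c,s in blobs(im,(33,90,50),(60,255,255),150): print('lime',c,s[2:],ray('wrist',*c,.0225,st), 'in pot:',ray('wrist',*c,.0465,st))
print('TCP px',proj('wrist',st['tool_pos'],st))
cv2.imwrite('pics/%sb.png'%sys.argv[1],cv2.resize(im,(640,480)))
E
python3 look.py w6
```

```text
[ 0.4463 -0.1579  0.2715] [-1.5717  0.0006 -1.5677] [-0.5022  0.221   1.5976  0.0001  1.3241 -0.5054] 0.068983213142845
lime [243.5763 190.1939] [ 30  30 727] [ 0.4347 -0.2001  0.0225] in pot: [ 0.4354 -0.1927  0.0465]
lime [315.7912 192.9517] [ 32  30 704] [ 0.5386 -0.2039  0.0225] in pot: [ 0.5331 -0.1963  0.0465]
lime [247.4832 245.6963] [ 32  30 596] [ 0.4401 -0.2885  0.0225] in pot: [ 0.4406 -0.2758  0.0465]
TCP px [250.6448 247.6314]
```

View pics/w6b.png

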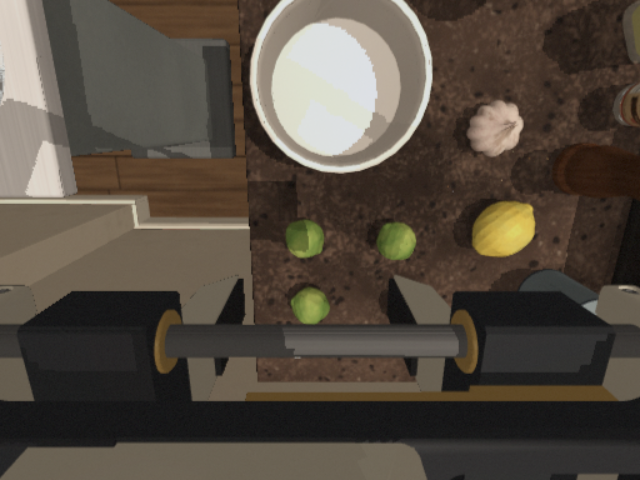

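```bash
python3 - <<'E'
from h import *
st=robot.observe(); f=lambda u,v,z: ray('wrist',u*.8,v*.8,z,st)
print(f(250,82,.104),f(432,78,.104),f(340,170,.104)); print(need((.434,-.199,.0155),0.))
E
```

```text
[ 0.3941 -0.0437  0.104 ] [ 0.5409 -0.0403  0.104 ] [ 0.4684 -0.1139  0.104 ]
(array([ 0.0411,  0.2561, -0.0123]), array([ 0.0389,  0.1679, -0.0258]))
```

apply_moves([
  [0.02,0.04,-0.006,0,0,0,-0.5],
  [0.041,0.1,-0.012,0,0,0,-0.5],
  [0.041,0.15,-0.012,0,0,0,-0.5],
  [0.041,0.2,-0.012,0,0,0,-0.5],
  [0.041,0.2,-0.012,0,0,0,-0.5],
], squeeze=7)

```text
time: 12.32
tool_pos: [0.4324, -0.1977, 0.0694]
tool_rot: [-1.577, 0.005, -1.569]
contact_force: [0.1, 0.3, -0.4]
opening: 0.069
```

apply_moves([
  [0,0.03,0,0,0,0,-0.5],
  [0,0.055,0,0,0,0,-0.5],
  [0,0.055,0,0,0,0,-0.2],
  [0,0.055,0,0,0,0,0.0],
  [0,0.055,0,0,0,0,0.15],
])

```text
time: 12.95
tool_pos: [0.4355, -0.1996, 0.0186]
tool_rot: [-1.568, -0.002, -1.57]
contact_force: [0.2, 0.0, 0.2]
opening: 0.0432
```

apply_moves([
  [0,0,0,0,0,0,0.3],
  [0,0,0,0,0,0,0.4],
  [0,-0.02,0,0,0,0,0.4],
  [0,-0.06,0,0,0,0,0.4],
  [0,-0.1,0,0,0,0,0.4],
])

```text
time: 13.58
tool_pos: [0.4344, -0.199, 0.1186]
tool_rot: [-1.571, 0.0, -1.57]
contact_force: [0.1, -0.8, -1.0]
opening: 0.0418
```

apply_moves([
  [0,-0.045,0,0,0,0,0.4],
  [-0.05,-0.05,0.01,0,0,0,0.4],
  [-0.1,-0.05,0.02,0,0,0,0.4],
  [-0.155,-0.05,0.03,0,0,0,0.4],
  [-0.187,-0.05,0.03,0,0,0,0.4],
])

```text
time: 14.2
tool_pos: [0.4646, -0.0098, 0.1677]
tool_rot: [-1.57, 0.0, -1.568]
contact_force: [0.2, 0.1, -0.8]
opening: 0.0416
```

apply_moves([
  [0,0.02,0,0,0,0,0.4],
  [0,0.06,0,0,0,0,0.4],
  [0,0.1,0,0,0,0,0.4],
  [0,0.108,0,0,0,0,0.4],
  [0,0.108,0,0,0,0,0.4],
])

```text
time: 14.82
tool_pos: [0.4648, -0.0122, 0.0596]
tool_rot: [-1.571, 0.0, -1.57]
contact_force: [0.9, -0.7, -0.8]
opening: 0.0419
```

apply_moves([
  [0,0,0,0,0,0,0.15],
  [0,0,0,0,0,0,0.0],
  [0,0,0,0,0,0,-0.1],
  [0,0,0,0,0,0,-0.15],
  [0,-0.02,0,0,0,0,-0.15],
])

```text
time: 15.45
tool_pos: [0.4635, -0.0119, 0.0784]
tool_rot: [-1.574, 0.001, -1.57]
contact_force: [1.5, 0.0, 1.4]
opening: 0.0525
```

apply_moves([
  [0,-0.05,0,0,0,0,-0.15],
  [0,-0.11,0,0,0,0,-0.3],
  [0.04,-0.16,0.01,0,0,0,-0.5],
  [0.09,-0.19,0.025,0,0,0,-0.5],
  [0.13,-0.19,0.04,0,0,0,-0.5],
])

```text
time: 16.08
tool_pos: [0.5059, -0.1442, 0.2724]
tool_rot: [-1.565, -0.003, -1.57]
contact_force: [0.2, -0.8, -0.3]
opening: 0.0687
```

```bash
python3 look.py w7
```

```text
[ 0.5059 -0.1442  0.2724] [-1.5648 -0.0027 -1.5703] [-0.4234  0.3152  1.4659 -0.      1.3539 -0.4239] 0.06865859807427202
lime [217.0027  54.9432] [  37   39 1092] [ 0.4639 -0.0091  0.0225] in pot: [ 0.4664 -0.0124  0.0465]
lime [272.6431 201.0437] [ 30  30 664] [ 0.538  -0.204   0.0225] in pot: [ 0.5361 -0.1956  0.0465]
lime [208.6288 251.1513] [ 29  22 423] [ 0.4414 -0.2853  0.0225] in pot: [ 0.4453 -0.272   0.0465]
lime [284.4942 249.5907] [ 28  22 518] [ 0.5579 -0.283   0.0225] in pot: [ 0.5548 -0.2698  0.0465]
TCP px [250.6551 247.6311]
```

apply_moves([
  [0.03,0.04,0.015,0,0,0,-0.5],
  [0.061,0.1,0.031,0,0,0,-0.5],
  [0.061,0.15,0.031,0,0,0,-0.5],
  [0.061,0.2,0.031,0,0,0,-0.5],
  [0.061,0.2,0.031,0,0,0,-0.5],
])

```text
time: 16.75
tool_pos: [0.5329, -0.2015, 0.0654]
tool_rot: [-1.579, 0.004, -1.57]
contact_force: [-0.3, -0.3, 0.5]
opening: 0.0689
```

apply_moves([
  [0,0.03,0,0,0,0,-0.5],
  [0,0.053,0,0,0,0,-0.5],
  [0,0.053,0,0,0,0,-0.2],
  [0,0.053,0,0,0,0,0.0],
  [0,0.053,0,0,0,0,0.15],
])

```text
time: 17.38
tool_pos: [0.5367, -0.2035, 0.0179]
tool_rot: [-1.568, -0.001, -1.57]
contact_force: [-0.2, 0.1, 0.9]
opening: 0.0431
```

apply_moves([
  [0,0,0,0,0,0,0.3],
  [0,0,0,0,0,0,0.4],
  [0,-0.02,0,0,0,0,0.4],
  [0,-0.06,0,0,0,0,0.4],
  [0,-0.11,0,0,0,0,0.4],
])

```text
time: 18.0
tool_pos: [0.5349, -0.2027, 0.1268]
tool_rot: [-1.573, 0.001, -1.57]
contact_force: [0.8, 0.0, -0.5]
opening: 0.0427
```

apply_moves([
  [0,-0.04,0,0,0,0,0.4],
  [-0.04,-0.045,-0.022,0,0,0,0.4],
  [-0.085,-0.045,-0.047,0,0,0,0.4],
  [-0.129,-0.045,-0.071,0,0,0,0.4],
  [-0.129,-0.03,-0.071,0,0,0,0.4],
])

```text
time: 18.62
tool_pos: [0.4633, -0.0716, 0.1574]
tool_rot: [-1.569, -0.0, -1.567]
contact_force: [0.2, -1.3, -0.5]
opening: 0.0425
```

apply_moves([
  [0,0.02,0,0,0,0,0.4],
  [0,0.06,0,0,0,0,0.4],
  [0,0.09,0,0,0,0,0.4],
  [0,0.097,0,0,0,0,0.4],
  [0,0.097,0,0,0,0,0.4],
])

```text
time: 19.25
tool_pos: [0.4648, -0.0742, 0.0595]
tool_rot: [-1.571, 0.0, -1.57]
contact_force: [0.3, -0.4, -0.2]
opening: 0.0423
```

apply_moves([
  [0,0,0,0,0,0,0.15],
  [0,0,0,0,0,0,0.0],
  [0,0,0,0,0,0,-0.1],
  [0,0,0,0,0,0,-0.15],
  [0,-0.02,0,0,0,0,-0.15],
])

```text
time: 19.88
tool_pos: [0.4636, -0.0738, 0.0784]
tool_rot: [-1.574, 0.001, -1.57]
contact_force: [0.7, 0.3, 0.2]
opening: 0.0529
```

apply_moves([
  [0,-0.05,0,0,0,0,-0.15],
  [0,-0.11,0,0,0,0,-0.3],
  [0.04,-0.16,0.01,0,0,0,-0.5],
  [0.09,-0.19,0.025,0,0,0,-0.5],
  [0.13,-0.19,0.03,0,0,0,-0.5],
])

```text
time: 20.5
tool_pos: [0.4961, -0.2063, 0.2722]
tool_rot: [-1.565, -0.003, -1.57]
contact_force: [-0.2, 0.2, 0.1]
opening: 0.0687
```

```bash
python3 look.py w8
```

```text
[ 0.4961 -0.2063  0.2722] [-1.5651 -0.0034 -1.57  ] [-0.5369  0.3365  1.4355  0.0001  1.363  -0.5377] 0.0687037817391395
lime [227.3197   6.8517] [ 38  18 391] [ 0.4682 -0.0183  0.0225] in pot: [ 0.4699 -0.0248  0.0465]
lime [224.2852  52.0933] [  37   40 1115] [ 0.4632 -0.0681  0.0225] in pot: [ 0.4652 -0.0717  0.0465]
lime [292.292  214.5997] [ 30  30 702] [ 0.5576 -0.2876  0.0225] in pot: [ 0.5539 -0.2778  0.0465]
lime [212.6796 215.7639] [ 33  27 593] [ 0.44   -0.2892  0.0225] in pot: [ 0.4434 -0.2794  0.0465]
TCP px [250.6559 247.6294]
```

apply_moves([
  [0.04,0.03,0.03,0,0,0,-0.5],
  [0.084,0.07,0.062,0,0,0,-0.5],
  [0.084,0.13,0.062,0,0,0,-0.5],
  [0.084,0.18,0.062,0,0,0,-0.5],
  [0.084,0.2,0.062,0,0,0,-0.5],
])

```text
time: 21.18
tool_pos: [0.5546, -0.2866, 0.0648]
tool_rot: [-1.577, 0.004, -1.57]
contact_force: [-0.3, 0.5, 0.8]
opening: 0.0689
```

apply_moves([
  [0,0.03,0,0,0,0,-0.5],
  [0,0.053,0,0,0,0,-0.5],
  [0,0.053,0,0,0,0,-0.2],
  [0,0.053,0,0,0,0,0.0],
  [0,0.053,0,0,0,0,0.15],
])

```text
time: 21.8
tool_pos: [0.5573, -0.2884, 0.0174]
tool_rot: [-1.569, -0.001, -1.57]
contact_force: [0.3, 0.0, -0.1]
opening: 0.0434
```

apply_moves([
  [0,0,0,0,0,0,0.3],
  [0,0,0,0,0,0,0.4],
  [0,-0.02,0,0,0,0,0.4],
  [0,-0.06,0,0,0,0,0.4],
  [0,-0.11,0,0,0,0,0.4],
])

```text
time: 22.42
tool_pos: [0.5559, -0.2875, 0.1262]
tool_rot: [-1.573, 0.002, -1.57]
contact_force: [0.9, -0.2, 0.4]
opening: 0.0399
```

```bash
python3 - <<'E'
from h import *
print(need((.499,-.043,.16),np.pi/2),need((.429,-.043,.16),-np.pi/2), robot.observe()['qpos'])
E
```

```text
(array([-0.2446, -0.0333, -0.0568]), array([  0.0259, -89.9608,  -0.1756])) (array([-0.2447, -0.0332, -0.1268]), array([ 0.1756, 90.0391,  0.0259])) [-0.5998  0.625   1.3747  0.0001  1.1446 -0.6005]
```

apply_moves([
  [-0.01,-0.03,-0.01,0,-10,0,0.4],
  [-0.05,-0.04,-0.02,0,-20,0,0.4],
  [-0.11,-0.04,-0.03,0,-30,0,0.4],
  [-0.17,-0.04,-0.045,0,-40,0,0.4],
  [-0.22,-0.04,-0.057,0,-50,0,0.4],
])

```text
time: 23.05
tool_pos: [0.4985, -0.066, 0.1662]
tool_rot: [-1.571, 0.0, -0.691]
contact_force: [1.0, 0.1, -0.7]
opening: 0.04
```

```bash
python3 - <<'E'
from h import *
print(need((.498,-.043,.16),np.pi/2))
E
```

```text
(array([-0.015 ,  0.0062,  0.0174]), array([ -0.0189, -39.6146,  -0.0056]))
```

apply_moves([
  [-0.008,0,0.008,0,-10,0,0.4],
  [-0.015,0,0.0175,0,-20,0,0.4],
  [-0.015,0,0.0175,0,-30,0,0.4],
  [-0.015,0,0.0175,0,-39.8,0,0.4],
  [-0.015,0,0.0175,0,-39.8,0,0.4],
])

```text
time: 23.68
tool_pos: [0.4991, -0.0449, 0.1661]
tool_rot: [-1.571, 0.0, -0.004]
contact_force: [0.4, -0.4, -0.3]
opening: 0.0401
```

```bash
python3 look.py w9; python3 -c "
from h import *
print(need((.498,-.043,.062),np.pi/2))"
```

```text
[ 0.4991 -0.0449  0.1661] [-1.5707  0.     -0.0042] [-0.2429  0.3709  1.6956  0.0001  1.0751 -1.8095] 0.04013695831288947
lime [ 13.4108 111.0743] [ 34  32 538] [ 0.4304 -0.2755  0.0225] in pot: [ 0.4297 -0.2563  0.0465]
lime [  9.4485 137.1848] [ 26  25 330] [ 0.4556 -0.2856  0.0225] in pot: [ 0.4528 -0.2656  0.0465]
lime [285.1944 150.3667] [  48   47 1620] [ 0.4699 -0.0098  0.0225] in pot: [ 0.466  -0.0125  0.0465]
lime [221.0731 149.6203] [  47   46 1683] [ 0.4689 -0.0747  0.0225] in pot: [ 0.4651 -0.072   0.0465]
lime [251.4826 237.8751] [  78   46 3067] [ 0.5673 -0.0444  0.0225] in pot: [ 0.5554 -0.0443  0.0465]
lime [251.1131 288.9927] [ 47   9 274] [ 0.6334 -0.0452  0.0225] in pot: [ 0.616  -0.045   0.0465]
TCP px [249.2476 243.1914]
(array([-0.0011,  0.1041,  0.002 ]), array([-0.0062, -0.3654,  0.0003]))
```

View pics/w9b.png

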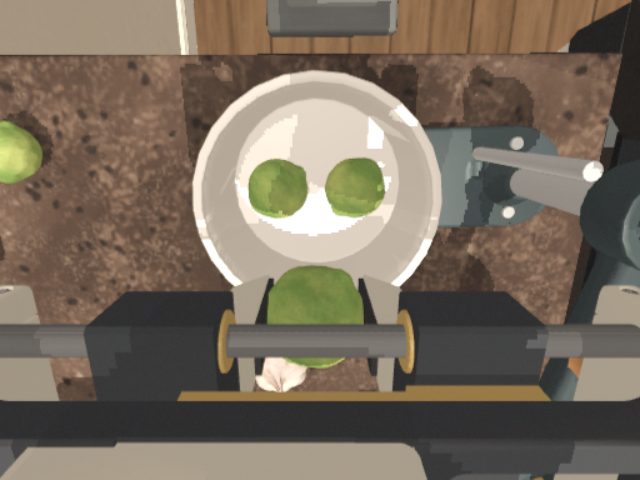

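```bash
python3 - <<'E'
from h import *
st=robot.observe(); f=lambda u,v,z: ray('wrist',u*.8,v*.8,z,st)
print(f(317,72,.104),f(193,190,.104),f(441,190,.104), f(317,97,.024),f(317,262,.024))
E
```

```text
[ 0.3944 -0.0417  0.104 ] [ 0.4573 -0.1145  0.104 ] [0.4582 0.0304 0.104 ] [ 0.401  -0.0414  0.024 ] [ 0.5333 -0.0421  0.024 ]
```

apply_moves([
  [0.0005,0.03,0.003,0,-0.3,0,0.4],
  [0.0005,0.07,0.003,0,-0.3,0,0.4],
  [0.0005,0.09,0.003,0,-0.3,0,0.4],
  [0.0005,0.104,0.003,0,-0.3,0,0.4],
  [0.0005,0.104,0.003,0,-0.3,0,0.4],
])

```text
time: 24.35
tool_pos: [0.4994, -0.042, 0.0615]
tool_rot: [-1.57, 0.001, 0.001]
contact_force: [0.1, 0.1, -0.7]
opening: 0.0399
```

apply_moves([
  [0,0,0,0,0,0,0.15],
  [0,0,0,0,0,0,0.0],
  [0,0,0,0,0,0,-0.05],
  [0,0,0,0,0,0,-0.05],
  [0,-0.02,0,0,0,0,-0.05],
])

```text
time: 24.98
tool_pos: [0.4988, -0.0418, 0.0814]
tool_rot: [-1.57, 0.003, 0.002]
contact_force: [0.4, 0.0, 0.4]
opening: 0.0484
```

apply_moves([
  [0,-0.05,0,0,0,0,-0.05],
  [0,-0.11,0,0,0,0,-0.1],
  [0,-0.16,-0.03,0,10,0,-0.5],
  [-0.01,-0.19,-0.08,0,20,0,-0.5],
  [-0.02,-0.19,-0.12,0,30,0,-0.5],
])

```text
time: 25.6
tool_pos: [0.4807, -0.1639, 0.2751]
tool_rot: [-1.571, -0.006, -0.527]
contact_force: [-0.2, -0.5, -1.0]
opening: 0.0687
```

```bash
python3 look.py w10; python3 -c "
from h import *
print(need((.45,-.22,.26),0.))"
```

```text
[ 0.4807 -0.1639  0.2751] [-1.5706 -0.0062 -0.5267] [-0.4796  0.2794  1.5089 -0.0001  1.3471 -1.5238] 0.06874754421998802
lime [346.8531 110.7222] [  44   78 1886] [ 0.4896 -0.0205  0.0225] in pot: [ 0.485  -0.0266  0.0465]
lime [307.8894 115.1787] [ 35  36 940] [ 0.4686 -0.0682  0.0225] in pot: [ 0.4653 -0.0714  0.0465]
lime [161.125  177.0824] [ 32  33 680] [ 0.4398 -0.2885  0.0225] in pot: [ 0.4382 -0.2786  0.0465]
TCP px [248.8125 244.8506]
(array([ 0.0016,  0.0137, -0.0598]), array([ 0.0238, 59.2665,  0.2886]))
```

```bash
python3 -c "
from h import *
print(need((.439,-.288,.0155),np.radians(60)))"
```

```text
(array([ 0.0259,  0.2584, -0.1232]), array([ 0.1576, -0.7334,  0.2276]))
```

apply_moves([
  [0.01,0.03,-0.05,0,0,0,-0.5],
  [0.02,0.07,-0.1,0,0,0,-0.5],
  [0.026,0.13,-0.123,0,0,0,-0.5],
  [0.026,0.18,-0.123,0,0,0,-0.5],
  [0.026,0.2,-0.123,0,0,0,-0.5],
])

```text
time: 26.28
tool_pos: [0.4395, -0.2807, 0.0687]
tool_rot: [-1.57, 0.006, -0.522]
contact_force: [0.3, 0.3, 0.0]
opening: 0.0686
```

```bash
python3 -c "
from h import *
print(need((.439,-.288,.0155),np.radians(60)))"
```

```text
(array([ 0.0035,  0.0532, -0.0067]), array([-0.0717,  0.1055, -0.3276]))
```

apply_moves([
  [0.003,0.03,-0.006,0,0,0,-0.5],
  [0.003,0.052,-0.006,0,0,0,-0.5],
  [0.003,0.052,-0.006,0,0,0,-0.2],
  [0.003,0.052,-0.006,0,0,0,0.0],
  [0.003,0.052,-0.006,0,0,0,0.15],
])

```text
time: 26.9
tool_pos: [0.4416, -0.2887, 0.0211]
tool_rot: [-1.571, -0.002, -0.521]
contact_force: [-0.1, 0.6, -0.1]
opening: 0.0434
```

apply_moves([
  [0,0,0,0,0,0,0.3],
  [0,0,0,0,0,0,0.4],
  [0,-0.02,0,0,0,0,0.4],
  [0,-0.07,0,0,0,0,0.4],
  [0,-0.13,0,0,0,0,0.4],
])

```text
time: 27.52
tool_pos: [0.4402, -0.2878, 0.1506]
tool_rot: [-1.57, 0.003, -0.521]
contact_force: [0.1, -0.3, -0.3]
opening: 0.043
```

```bash
python3 -c "
from h import *
print(need((.431,-.043,.166),np.radians(90)))"
```

```text
(array([-0.1299, -0.0149,  0.2077]), array([ -0.0781, -29.8581,  -0.1528]))
```

apply_moves([
  [-0.026,-0.015,0.041,0,-8,0,0.4],
  [-0.055,-0.015,0.09,0,-16,0,0.4],
  [-0.09,-0.015,0.145,0,-24,0,0.4],
  [-0.12,-0.015,0.195,0,-30,0,0.4],
  [-0.13,-0.015,0.208,0,-30,0,0.4],
])

```text
time: 28.15
tool_pos: [0.4309, -0.0403, 0.1652]
tool_rot: [-1.57, 0.001, 0.007]
contact_force: [0.5, -0.0, -0.7]
opening: 0.043
```

apply_moves([
  [0,0,0,0,0,0,0.4],
  [0,0,0,0,0,0,0.4],
  [0,0,0,0,0,0,0.4],
  [0,0,0,0,0,0,0.4],
  [0,0,0,0,0,0,0.4],
])

```text
time: 28.78
tool_pos: [0.4318, -0.0437, 0.165]
tool_rot: [-1.571, 0.0, 0.002]
contact_force: [0.5, 0.2, -1.2]
opening: 0.043
```

```bash
python3 look.py w11; python3 -c "
from h import *
print(need((.431,-.043,.062),np.radians(90)))"
```

```text
[ 0.4318 -0.0437  0.165 ] [-1.5707  0.0001  0.0016] [-0.2779  0.2589  1.8689  0.      1.0139 -1.8503] 0.042958144950792344
lime [249.5661 226.6224] [ 102   62 4531] [ 0.4859 -0.0449  0.0225] in pot: [ 0.4751 -0.0447  0.0465]
TCP px [249.2618 243.1682]
(array([-0.0008,  0.103 ,  0.0006]), array([-0.0058,  0.1018, -0.0035]))
```

View pics/w11b.png

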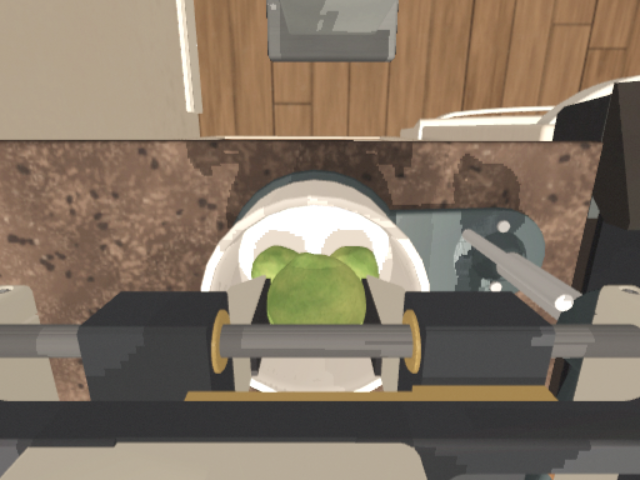

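apply_moves([
  [0,0.03,0.001,0,0,0,0.4],
  [0,0.07,0.001,0,0,0,0.4],
  [0,0.09,0.001,0,0,0,0.4],
  [0,0.103,0.001,0,0,0,0.4],
  [0,0.103,0.001,0,0,0,0.4],
])

```text
time: 29.45
tool_pos: [0.4316, -0.0422, 0.0617]
tool_rot: [-1.57, 0.001, 0.002]
contact_force: [0.4, 0.8, -0.6]
opening: 0.0425
```

apply_moves([
  [0,0,0,0,0,0,0.15],
  [0,0,0,0,0,0,0.0],
  [0,0,0,0,0,0,-0.06],
  [0,0,0,0,0,0,-0.06],
  [0,-0.02,0,0,0,0,-0.06],
])

```text
time: 30.08
tool_pos: [0.4309, -0.042, 0.0815]
tool_rot: [-1.57, 0.003, 0.002]
contact_force: [1.5, -0.7, 0.3]
opening: 0.0486
```

apply_moves([
  [0,-0.05,0,0,0,0,-0.06],
  [0,-0.11,0,0,0,0,-0.06],
  [0,-0.16,0,0,0,0,-0.06],
  [0,-0.2,0.01,0,0,0,-0.06],
  [0,-0.22,0.02,0,0,0,-0.06],
])

```text
time: 30.7
tool_pos: [0.4321, -0.0222, 0.3046]
tool_rot: [-1.572, -0.004, 0.002]
contact_force: [-0.3, -0.2, 0.3]
opening: 0.0489
```

```bash
python3 look.py w12; python3 - <<'E'
from h import *
im=cams.read_camera('side'); cv2.imwrite('pics/s12.png',im)
for c,s in blobs(im,(35,90,60),(60,255,255),30): print('side lime',c,s)
cv2.imwrite('pics/s12b.png',cv2.resize(im[130:384,100:440],(800,598)))
# path for spindle
print(need((.541,.097,.33),np.radians(75)))
E
```

```text
[ 0.4321 -0.0222  0.3046] [-1.5716 -0.0038  0.0022] [-0.2288  0.1181  1.6333  0.0001  1.3863 -1.8018] 0.048920487850020004
lime [236.8693 180.4485] [  69   79 2571] [ 0.4731 -0.0444  0.0225] in pot: [ 0.4665 -0.043   0.0465]
TCP px [249.2644 243.1623]
side lime [246.1244 250.0025] [226 234  39  31 402]
side lime [224.9913 257.7304] [218 251  21  13 115]
(array([ 0.109 , -0.0253,  0.1185]), array([ 0.01  , 15.1964,  0.2828]))
```

View pics/w12b.png

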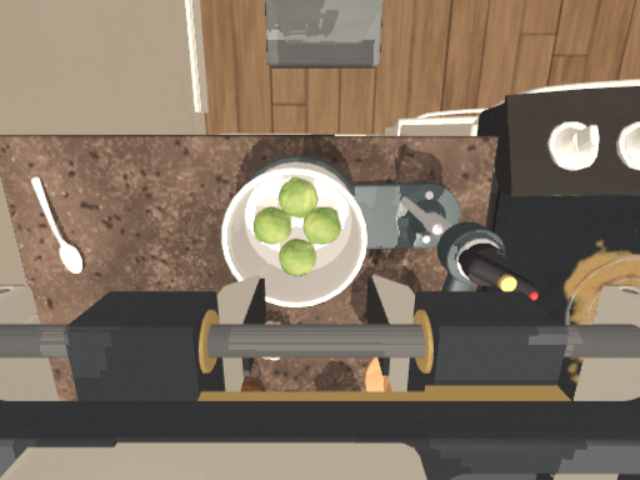

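apply_moves([
  [0.02,-0.02,0.025,0,4,0,-0.06],
  [0.05,-0.025,0.06,0,8,0,-0.06],
  [0.08,-0.025,0.09,0,12,0,-0.06],
  [0.108,-0.025,0.118,0,15.2,0,-0.06],
  [0.108,-0.025,0.118,0,15.2,0,-0.06],
])

```text
time: 31.42
tool_pos: [0.5401, 0.0972, 0.3246]
tool_rot: [-1.572, 0.003, -0.261]
contact_force: [0.9, -1.2, -0.0]
opening: 0.0488
```

```bash
python3 look.py w13; python3 - <<'E'
from h import *
print(need((.540,.0972,.2167),np.radians(75)))
E
```

```text
[0.5401 0.0972 0.3246] [-1.5716  0.0032 -0.2606] [ 0.0383  0.3387  1.2908  0.0002  1.5153 -1.272 ] 0.048796861716548554
lime [144.5708 131.3638] [  69   79 2600] [ 0.4649 -0.0521  0.0225] in pot: [ 0.465  -0.043   0.0465]
TCP px [248.9166 243.9652]
(array([0.0008, 0.1082, 0.0013]), array([ 0.0754,  0.0511, -0.1882]))
```

View pics/w13b.png

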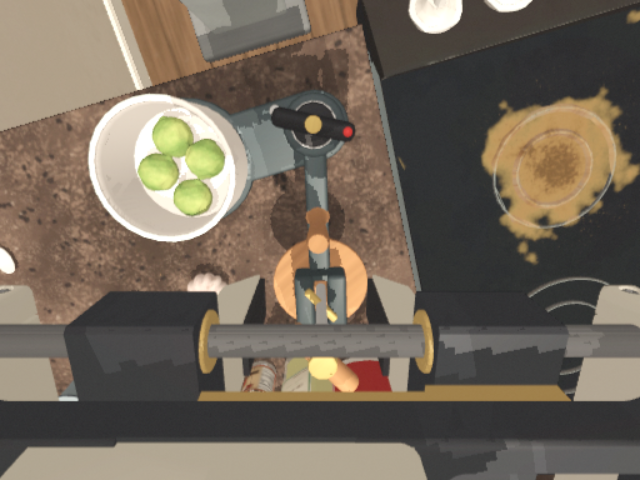

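apply_moves([
  [0.001,0.04,0.003,0,0,0,-0.06],
  [0.001,0.09,0.003,0,0,0,-0.06],
  [0.001,0.108,0.003,0,0,0,0.2],
  [0.001,0.108,0.003,0,0,0,0.6],
  [0.001,0.108,0.003,0,0,0,0.8],
], squeeze=15)

```text
time: 32.1
tool_pos: [0.5414, 0.098, 0.2202]
tool_rot: [-1.57, -0.002, -0.263]
contact_force: [0.3, 0.2, -0.1]
opening: 0.0232
```

apply_moves([
  [0,0,0,0,0,0,0.8],
  [-0.0003,0,-0.007,0,5,0,0.8],
  [-0.0012,0,-0.0138,0,10,0,0.8],
  [-0.0027,0,-0.0206,0,15,0,0.8],
  [-0.0048,0,-0.0272,0,20,0,0.8],
])

```text
time: 32.72
tool_pos: [0.5312, 0.0729, 0.2205]
tool_rot: [-1.568, -0.005, -0.614]
contact_force: [4.5, -2.1, -2.0]
opening: 0.0157
```

apply_moves([
  [-0.0005,0,-0.0083,0,6,0,0.8],
  [-0.0017,0,-0.0165,0,12,0,0.8],
  [-0.0039,0,-0.0246,0,18,0,0.8],
  [-0.0069,0,-0.0324,0,24,0,0.8],
  [-0.0107,0,-0.0398,0,30,0,0.8],
])

```text
time: 33.35
tool_pos: [0.5006, 0.0445, 0.2205]
tool_rot: [-1.566, -0.008, -1.139]
contact_force: [8.7, -10.3, -4.1]
opening: 0.0154
```

```bash
python3 - <<'E'
from h import *
c=np.array([.464,.118]); st=robot.observe(); p=st['tool_pos'][:2]-c; print(st['opening'],st['contact_force'],np.hypot(*p),np.degrees(np.arctan2(p[0],-p[1])),np.degrees(st['tool_rot'][2]+np.pi/2))
E
```

```text
0.015373548113047966 [  8.714  -10.3374  -4.0621] 0.08212679751442258 26.458465360506025 24.735196795619302
```

apply_moves([
  [0.001,0,-0.0085,0,6,0,0.8],
  [0.0003,0,-0.0168,0,12,0,0.8],
  [-0.002,0,-0.0247,0,18,0,0.8],
  [-0.004,0,-0.03,0,22,0,0.8],
  [-0.0055,0,-0.034,0,25,0,0.8],
])

```text
time: 33.98
tool_pos: [0.4661, 0.0349, 0.2204]
tool_rot: [-1.566, -0.006, -1.574]
contact_force: [3.1, -13.1, -0.5]
opening: 0.0155
```

apply_moves([
  [0,0,-0.0015,0,1,0,0.8],
  [0,0,-0.003,0,2,0,0.8],
  [0,0,-0.004,0,2,0,0.8],
  [0,0,-0.004,0,2,0,0.8],
  [0,0,-0.004,0,2,0,0.8],
])

```text
time: 34.6
tool_pos: [0.4639, 0.0348, 0.2205]
tool_rot: [-1.562, -0.005, -1.607]
contact_force: [10.1, -13.0, -4.6]
opening: 0.0155
```

```bash
python3 - <<'E'
from h import *
c=np.array([.464,.118]); st=robot.observe(); p=st['tool_pos'][:2]-c; print(st['opening'],st['contact_force'],np.hypot(*p),np.degrees(np.arctan2(p[0],-p[1])),np.degrees(st['tool_rot'][2]+np.pi/2))
E
```

```text
0.01550167420881197 [ 10.1117 -13.0165  -4.5803] 0.0831621340764852 -0.07309008398773993 -2.0716472792440976
```

apply_moves([
  [0.001,0,-0.001,0,0,0,0.8],
  [0.002,0,-0.003,0,0,0,0.8],
  [0.002,0,-0.003,0,0,0,0.8],
  [0.002,0,-0.003,0,0,0,0.8],
  [0.002,0,-0.003,0,0,0,0.8],
])

```text
time: 35.22
tool_pos: [0.4637, 0.0347, 0.2205]
tool_rot: [-1.556, -0.002, -1.607]
contact_force: [22.1, -4.0, -13.3]
opening: 0.0158
```

apply_moves([
  [0,0,0.002,0,0,0,0.8],
  [0,0,0.004,0,0,0,0.5],
  [0,0,0.005,0,0,0,0.2],
  [0,0,0.006,0,0,0,0],
  [0,-0.03,0.006,0,0,0,0],
])

```text
time: 35.85
tool_pos: [0.4623, 0.0359, 0.2479]
tool_rot: [-1.576, 0.0, -1.607]
contact_force: [0.8, -0.3, 0.5]
opening: 0.045
```

apply_moves([
  [0,-0.05,0,0,0,0,0],
  [0,-0.1,-0.01,0,0,0,0],
  [-0.02,-0.12,-0.01,0,-10,0,0],
  [-0.04,-0.12,-0.01,0,-20,0,0],
  [-0.06,-0.12,-0.01,0,-30,0,0],
])

```text
time: 36.48
tool_pos: [0.4556, 0.0967, 0.3696]
tool_rot: [-1.57, -0.0, -1.077]
contact_force: [-0.8, -0.1, -0.3]
opening: 0.046
```

```bash
python3 look.py w14; python3 - <<'E'
from h import *
im=cv2.imread('pics/w14.png'); st=robot.observe()
for c,s in blobs(im,(0,180,120),(6,255,255),5): print('red',c,s[2:],ray('wrist',*c,.21,st))
for c,s in blobs(im,(20,100,150),(32,255,255),20): print('yel',c,s[2:],ray('wrist',*c,.21,st),ray('wrist',*c,.258,st)[:2],ray('wrist',*c,.19,st)[:2])
print(need((.464,.118,.3),np.radians(90+64)),need((.464,.118,.3),np.radians(90+64-180)))
E
```

```text
[0.4556 0.0967 0.3696] [-1.57   -0.0002 -1.0773] [ 0.0443  0.1577  1.4122  0.0001  1.5708 -0.4492] 0.046038067693571334
lime [209.9571 207.9724] [ 40  21 326] [ 0.4401 -0.0333  0.0225] in pot: [ 0.4391 -0.0236  0.0465]
TCP px [249.3595 246.5156]
red [285.24 150.4 ] [ 6  6 25] [0.4739 0.1418 0.21  ]
yel [266.2115 164.    ] [10  9 52] [0.4634 0.1192 0.21  ] [0.4564 0.1269] [0.4662 0.116 ]
yel [201.5385 306.2769] [ 12  15 130] [ 0.4819 -0.0791  0.21  ] [ 0.4721 -0.0405] [ 0.486  -0.0952]
yel [274.9829 310.5812] [ 27   7 117] [ 0.5665 -0.0402  0.21  ] [ 0.5434 -0.0077] [ 0.5761 -0.0538]
(array([-0.0129,  0.0694,  0.0168]), array([  -0.1143, -125.2562,    0.0218])) (array([-0.0129,  0.0694,  0.0168]), array([-0.0184, 54.7438, -0.0965]))
```

View pics/w14b.png

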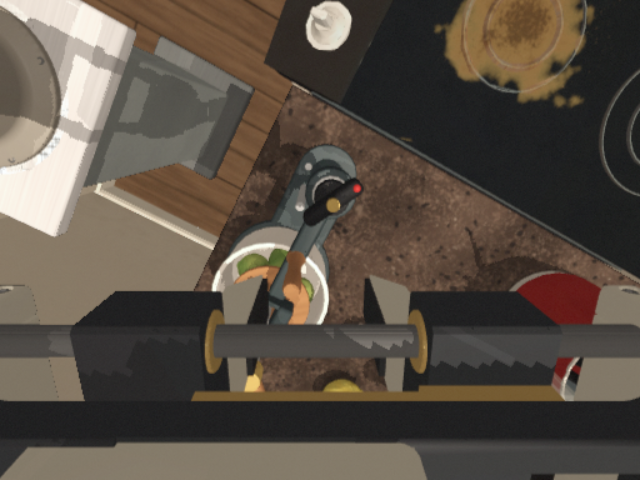

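apply_moves([
  [-0.004,0,0.005,0,10,0,0],
  [-0.008,0,0.01,0,20,0,0],
  [-0.013,0.02,0.017,0,30,0,0],
  [-0.013,0.05,0.017,0,40,0,0],
  [-0.013,0.08,0.017,0,50,0,0],
], squeeze=30)

```text
time: 37.15
tool_pos: [0.4645, 0.1154, 0.2883]
tool_rot: [-1.571, 0.0, -1.963]
contact_force: [-0.2, 0.3, -0.6]
opening: 0.0456
```

apply_moves([
  [0,0.01,0,0,4.5,0,0],
  [0,0.03,0,0,4.5,0,0],
  [0,0.04,0,0,4.5,0,0],
  [0,0.04,0,0,4.5,0,0],
  [0,0.04,0,0,4.5,0,0],
])

```text
time: 37.78
tool_pos: [0.4651, 0.1155, 0.2498]
tool_rot: [-1.57, 0.001, -2.035]
contact_force: [0.4, -0.1, 0.2]
opening: 0.0459
```

```bash
python3 -c "
from h import *
print(robot.observe()['tool_pos'],robot.observe()['contact_force'],need((.4642,.1183,.197),np.radians(-25.5)))"
```

```text
[0.4651 0.1155 0.2498] [ 0.4431 -0.1272  0.2231] (array([-0.0021,  0.0528, -0.0021]), array([-0.0586, -1.0768, -0.0392]))
```

apply_moves([
  [-0.002,0.025,-0.002,0,-1,0,0],
  [-0.002,0.05,-0.002,0,-1,0,0],
  [-0.002,0.053,-0.002,0,-1,0,0.4],
  [-0.002,0.053,-0.002,0,-1,0,0.9],
  [-0.002,0.053,-0.002,0,-1,0,1],
])

```text
time: 38.4
tool_pos: [0.4645, 0.1182, 0.1973]
tool_rot: [-1.569, 0.001, -2.017]
contact_force: [0.3, -0.3, 0.4]
opening: 0.0203
```

apply_moves([
  [0,0,0,0,0,0,1],
  [0,0,0,0,0,0,1],
  [0,0,0,0,4,0,1],
  [0,0,0,0,10,0,1],
  [0,0,0,0,18,0,1],
])

```text
time: 39.02
tool_pos: [0.4644, 0.1181, 0.197]
tool_rot: [-1.569, 0.001, -2.335]
contact_force: [0.2, -1.5, 3.3]
opening: 0.0137
```

apply_moves([
  [0,0,0,0,8,0,1],
  [0,0,0,0,16,0,1],
  [0,0,0,0,24,0,1],
  [0,0,0,0,32,0,1],
  [0,0,0,0,38,0,1],
])

```text
time: 39.65
tool_pos: [0.4652, 0.1164, 0.197]
tool_rot: [-1.567, 0.003, -2.998]
contact_force: [3.1, -10.6, 2.2]
opening: 0.0137
```

apply_moves([
  [0,0,0,0,4,0,1],
  [0,0,0,0,8,0,1],
  [0,0,0,0,11,0,1],
  [0,0,0,0,11,0,1],
  [0,0,0,0,11,0,1],
])

```text
time: 40.28
tool_pos: [0.4656, 0.1161, 0.197]
tool_rot: [-1.567, 0.005, 3.099]
contact_force: [3.8, -10.1, 0.4]
opening: 0.0144
```

```bash
python3 -c "
from h import *
s=robot.observe(); print(np.degrees(s['tool_rot'][2]),s['torque'],s['contact_force'],s['opening'])"
```

```text
177.53734996588702 [-1.5662 -0.3807  0.7523] [  3.7997 -10.1212   0.4357] 0.01436804839457354
```

apply_moves([
  [0,0,0,0,-1,0,1],
  [0,0,0,0,-2,0,0.6],
  [0,0,0,0,-2,0,0.3],
  [0,0,0,0,-2,0,0],
  [0,-0.04,0,0,-2,0,0],
])

```text
time: 40.9
tool_pos: [0.462, 0.1182, 0.2341]
tool_rot: [-1.57, -0.007, 3.132]
contact_force: [0.5, 0.2, -0.7]
opening: 0.0429
```

apply_moves([
  [0,-0.05,0,0,0,0,0],
  [0.03,-0.1,0,0,0,0,0],
  [0,-0.16,0,0,0,0,0],
  [0,-0.17,0,0,0,0,0],
  [0,-0.17,0,0,0,0,0],
])

```text
time: 41.52
tool_pos: [0.4641, 0.1184, 0.4068]
tool_rot: [-1.571, 0.002, 3.132]
contact_force: [-0.6, -0.7, -1.5]
opening: 0.0457
```

```bash
python3 look.py w15; python3 - <<'E'
from h import *
st=robot.observe()
for n in ('wrist','side'):
    im=cams.read_camera(n); cv2.imwrite('pics/c15%s.png'%n,im)
    for c,s in blobs(im,(0,180,120),(6,255,255),3): print(n,'red',c,s[2:],ray(n,*c,.21,st))
    for c,s in blobs(im,(20,100,150),(32,255,255),10): print(n,'yel',c,s[2:],ray(n,*c,.21,st),ray(n,*c,.258,st)[:2],ray(n,*c,.19,st)[:2])
a=cv2.resize(cv2.imread('pics/c15side.png')[150:300,140:290],(600,600),interpolation=cv2.INTER_CUBIC)
cv2.imwrite('pics/s15.png',a)
E
```

```text
[0.4641 0.1184 0.4068] [-1.5712  0.0019  3.132 ] [0.0894 0.1784 1.2894 0.0003 1.6719 1.6698] 0.04566601338356281
lime [323.4819 142.6325] [ 16  16 166] [ 0.4703 -0.0099  0.0225] in pot: [ 0.4736 -0.0041  0.0465]
TCP px [255.5519 246.3802]
wrist yel [438.9137  26.9992] [  45   44 1252] [ 0.6162 -0.0792  0.21  ] [ 0.6059 -0.0514] [ 0.6205 -0.0908]
wrist yel [113.75    11.1667] [ 4  6 12] [0.6343 0.2638 0.21  ] [0.6214 0.2436] [0.6397 0.2723]
wrist yel [103.2143  23.    ] [11  9 42] [0.6234 0.2766 0.21  ] [0.612  0.2546] [0.6281 0.2858]
wrist yel [114.4  26.5] [11  8 20] [0.62   0.2653 0.21  ] [0.6091 0.2449] [0.6245 0.2738]
wrist yel [91.3333 32.    ] [ 7  8 18] [0.615  0.2907 0.21  ] [0.6048 0.2667] [0.6192 0.3006]
wrist yel [127.2564  40.7692] [ 7 14 39] [0.6061 0.2535 0.21  ] [0.5972 0.2347] [0.6098 0.2613]
wrist yel [109.25    37.4167] [ 5  4 12] [0.6096 0.2723 0.21  ] [0.6001 0.2509] [0.6135 0.2812]
wrist yel [101.2368  40.2895] [15  6 38] [0.6069 0.2814 0.21  ] [0.5978 0.2587] [0.6106 0.2908]
wrist yel [122.8182  50.3636] [ 5  5 11] [0.5968 0.2595 0.21  ] [0.5891 0.2399] [0.5999 
[... 2238 characters left out ...]
8.9894 202.1462] [ 25  24 472] [ 0.4644 -0.1546  0.21  ] [ 0.413  -0.1453] [ 0.4859 -0.1585]
side yel [153.8846 199.9615] [ 7  5 26] [0.4685 0.1167 0.21  ] [0.4167 0.0994] [0.4901 0.1239]
side yel [245.3333 212.2222] [ 6  5 18] [ 0.437  -0.0546  0.21  ] [ 0.3883 -0.0551] [ 0.4573 -0.0544]
side yel [235.6667 218.1429] [ 8  5 21] [ 0.4219 -0.0375  0.21  ] [ 0.3746 -0.0397] [ 0.4416 -0.0366]
side yel [258.7449 232.9337] [ 14  31 196] [ 0.3867 -0.0781  0.21  ] [ 0.3429 -0.0763] [ 0.405  -0.0788]
side yel [227.6667 245.2708] [20 14 96] [ 0.359  -0.0261  0.21  ] [ 0.3178 -0.0294] [ 0.3761 -0.0247]
side yel [234.6923 257.7692] [ 4  6 13] [ 0.3329 -0.0385  0.21  ] [ 0.2943 -0.0406] [ 0.349  -0.0376]
```

View pics/s15.png

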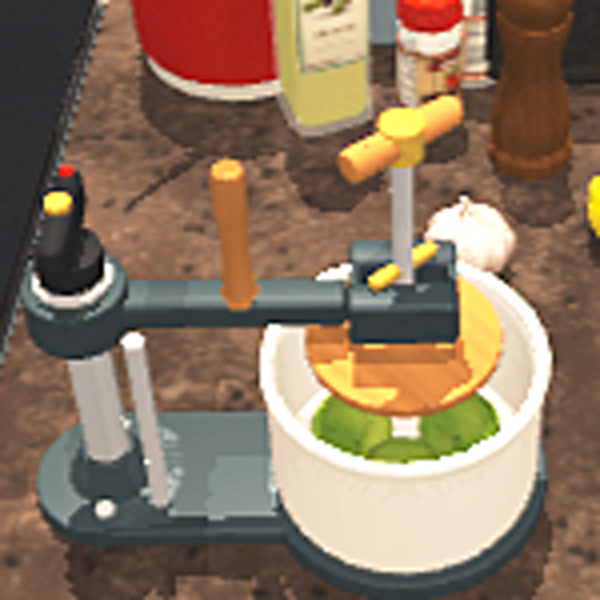

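```bash
python3 - <<'E'
from h import *
f=lambda u,v,z: ray('side',140+u/4,150+v/4,z)
a,b=f(347,164,.25),f(458,106,.25); print('T',a,b,np.hypot(*(a-b)[:2]),np.degrees(np.arctan2(*(b-a)[1::-1])))
a,b=f(372,283,.187),f(434,247,.187); print('pin',a,b,np.hypot(*(a-b)[:2]),np.degrees(np.arctan2(*(b-a)[1::-1])))
st=robot.observe()
a,b=ray('wrist',380.8,152.3,.19,st),ray('wrist',366.1,164.3,.19,st); print('pin w',a,b,np.degrees(np.arctan2(*(b-a)[1::-1])))
E
```

```text
T [ 0.4495 -0.0217  0.25  ] [ 0.4905 -0.0711  0.25  ] 0.06419443153428053 -50.36606888200974
pin [ 0.4378 -0.0317  0.187 ] [ 0.4617 -0.0604  0.187 ] 0.0372980037345141 -50.12651466624589
pin w [ 0.4787 -0.042   0.19  ] [ 0.4634 -0.0251  0.19  ] 132.04142368591272
```

```bash
python3 -c "
from h import *
print(need((.467,-.043,.35),np.radians(40)))"
```

```text
(array([-0.0055,  0.0548,  0.1612]), array([   0.1591, -130.5493,    0.0791]))
```

apply_moves([
  [0,0,0.02,0,-10,0,0],
  [0,0,0.06,0,-20,0,0],
  [-0.002,0.02,0.1,0,-30,0,0],
  [-0.002,0.04,0.14,0,-40,0,0],
  [-0.003,0.055,0.16,0,-50,0,0],
])

```text
time: 42.3
tool_pos: [0.4643, -0.0433, 0.349]
tool_rot: [-1.573, -0.001, -2.275]
contact_force: [-0.2, 0.2, 0.4]
opening: 0.0459
```

apply_moves([
  [0,0,0,0,-10,0,0],
  [0,0,0,0,-20,0,0],
  [0,0,0,0,-30,0,0],
  [0,0,0,0,-40,0,0],
  [0,0,0,0,-50,0,0],
])

```text
time: 42.92
tool_pos: [0.4646, -0.0416, 0.3499]
tool_rot: [-1.573, 0.001, -1.4]
contact_force: [0.4, 0.3, -0.4]
opening: 0.0456
```

apply_moves([
  [0,0,0,0,-10,0,0],
  [0,0,0,0,-20,0,0],
  [0,0,0,0,-30,0,0],
  [0,0,0,0,-30,0,0],
  [0,0,0,0,-30,0,0],
])

```text
time: 43.55
tool_pos: [0.465, -0.0417, 0.3506]
tool_rot: [-1.571, 0.001, -0.886]
contact_force: [0.1, 0.2, 0.1]
opening: 0.0455
```

```bash
python3 look.py w16; python3 - <<'E'
from h import *
print(need((.467,-.043,.243),np.radians(40))); st=robot.observe()
im=cv2.imread('pics/w16.png')
for z,y in ((.258,0),):
  for c,s in blobs(im,(8,90,120),(32,255,255),60): print(c,s,ray('wrist',*c,.258,st))
E
```

```text
[ 0.465  -0.0417  0.3506] [-1.5713  0.0009 -0.8857] [-0.254   0.1665  1.4518  0.0001  1.5244 -0.9391] 0.04552235735218199
TCP px [249.0623 245.9744]
(array([0.0022, 0.1077, 0.0008]), array([ 0.0186, -0.7148, -0.0373]))
[232.9388  44.1386] [ 184    0  102  115 4446] [0.3791 0.0431 0.258 ]
[490.7116  13.6168] [ 448    0   64   40 1203] [0.5132 0.1791 0.258 ]
[294.3249  19.2321] [282   5  32  29 237] [0.4039 0.0849 0.258 ]
[325.127   27.1587] [318  19  16  20  63] [0.4251 0.0955 0.258 ]
[361.0821  47.5075] [354  41  15  16 134] [0.4557 0.1027 0.258 ]
[144.8594 101.663 ] [  82   54  120   99 4694] [ 0.3506 -0.0341  0.258 ]
[384.7917  76.2917] [375  66  19  19  72] [0.4846 0.1    0.258 ]
[414.2529 102.5402] [405  96  19  14  87] [0.5172 0.1014 0.258 ]
[300.4176 119.2901] [286 109  30  22 455] [0.4556 0.0342 0.258 ]
[250.0481 171.7197] [ 215  126   75  105 3407] [ 0.4516 -0.0255  0.258 ]
[390.7812 145.6406] [380 135  20  21 128] [0.5281 0.0659 0.258 ]
[350.4    155.0776] [339 137  25  38 245] [0.5077 0.039  0.258 ]
[174.506  187.9759] [170 179  12  20  83] [ 0.41   -0.0782  0.258 ]
[503.6735 196.3265] [490 186  22  20  98] [0.6374 0.098  0.258 ]
[188.6754 208.3421] [179 199  18  20 114] [ 0.4305 -0.0857  0.258 ]
[344.5    207.4569] [332 198  24  17 116] [0.5369 0.0023 0.258 ]
[434.4493 239.2183] [398 222  74  37 710] [0.6225 0.0324 0.258 ]
[169.5524 273.1619] [164 248  16  51 420] [ 0.4549 -0.1508  0.258 ]
[335.2937 273.1422] [326 248  16  51 429] [ 0.577  -0.0509  0.258 ]
[282.171  289.8625] [265 285  32  17 269] [ 0.55   -0.0969  0.258 ]
[456.403  289.5299] [445 286  21   9 134] [0.6806 0.0104 0.258 ]
[313.4417 315.5019] [ 153  309  299   12 2839] [ 0.5938 -0.0997  0.258 ]
```

View pics/w16b.png

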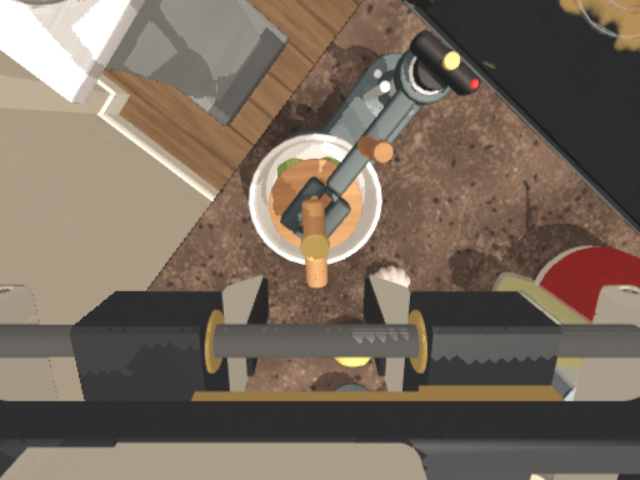

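```bash
python3 -c "
from h import *
s=robot.observe(); p=ray('wrist',252,197,.26,s); print(p, need((p[0],p[1],.243)))"
```

```text
[ 0.4668 -0.0415  0.26  ] (array([0.001 , 0.1077, 0.0016]), 0)
```

apply_moves([
  [0.001,0.04,0.0015,0,0,0,0],
  [0.001,0.09,0.0015,0,0,0,0],
  [0.001,0.107,0.0015,0,0,0,0.3],
  [0.001,0.107,0.0015,0,0,0,0.6],
  [0.001,0.107,0.0015,0,0,0,0.8],
], squeeze=10)

```text
time: 44.22
tool_pos: [0.4675, -0.0419, 0.245]
tool_rot: [-1.57, -0.001, -0.883]
contact_force: [-1.9, -5.3, -1.7]
opening: 0.0205
```

apply_moves([
  [0,0,0,0,0,0,0.8],
  [0,0,0,0,4,0,0.8],
  [0,0,0,0,10,0,0.8],
  [0,0,0,0,17,0,0.8],
  [0,0,0,0,24,0,0.8],
])

```text
time: 44.85
tool_pos: [0.4676, -0.042, 0.245]
tool_rot: [-1.569, -0.001, -1.306]
contact_force: [0.2, -2.0, 0.0]
opening: 0.016
```

apply_moves([
  [0,0,0,0,6,0,0.8],
  [0,0,0,0,12,0,0.8],
  [0,0,0,0,15.5,0,0.8],
  [0,0,0,0,15.5,0,0.8],
  [0,0,0,0,15.5,0,0.8],
])

```text
time: 45.48
tool_pos: [0.4672, -0.0419, 0.2443]
tool_rot: [-1.57, -0.0, -1.571]
contact_force: [1.5, -2.7, -3.6]
opening: 0.0156
```

apply_moves([
  [0,0.006,0,0,0,0,0.8],
  [0,0.012,0,0,0,0,0.8],
  [0,0.018,0,0,0,0,0.8],
  [0,0.024,0,0,0,0,0.8],
  [0,0.029,0,0,0,0,0.8],
])

```text
time: 46.1
tool_pos: [0.467, -0.0418, 0.2146]
tool_rot: [-1.571, -0.0, -1.572]
contact_force: [0.8, -3.6, -1.5]
opening: 0.0154
```

apply_moves([
  [0,0,0,0,0,0,0.8],
  [0,0,0,0,0,0,0.6],
  [0,0,0,0,0,0,0.4],
  [0,0,0,0,0,0,0.2],
  [0,0,0,0,0,0,0],
])

```text
time: 46.72
tool_pos: [0.4671, -0.0415, 0.2152]
tool_rot: [-1.571, 0.0, -1.572]
contact_force: [0.2, -0.9, -0.1]
opening: 0.0425
```

apply_moves([
  [0,0,0,0,0,0,0],
  [0,-0.03,0,0,0,0,0],
  [0,-0.08,0,0,0,0,0],
  [0,-0.13,0,0,0,0,0],
  [0,-0.15,0,0,0,0,0],
])

```text
time: 47.35
tool_pos: [0.4677, -0.0418, 0.3682]
tool_rot: [-1.566, -0.001, -1.572]
contact_force: [0.5, -0.0, -0.8]
opening: 0.0456
```

```bash
python3 - <<'E'
from h import *
im=cams.read_camera('side'); cv2.imwrite('pics/s17.png',im); print(robot.observe()['tool_pos'])
for c,s in blobs(im,(0,180,120),(6,255,255),3)+blobs(im,(20,100,150),(32,255,255),10):
    if c[0]<260 and c[1]>160: print(c,s[2:])
a=cv2.resize(im[150:300,140:290],(600,600),interpolation=cv2.INTER_CUBIC)
cv2.imwrite('pics/s17b.png',a)
E
```

```text
[ 0.4681 -0.0419  0.3696]
[252.6 169.8] [2 3 5]
[156.25 192.25] [4 3 8]
[196.1364 191.6364] [ 7  4 22]
[240.1915 201.0319] [11 14 94]
[153.8148 200.037 ] [ 7  5 27]
[226.7842 242.2947] [ 21  18 190]
[256.1969 244.5945] [ 21  25 254]
[235.1429 255.8571] [ 8  3 21]
[248.8947 255.2105] [ 8  3 19]
[226.3636 260.6364] [ 5  5 11]
```

```bash
python3 - <<'E'
from h import *
for z in (.26,.25,.24,.23,.22,.215,.21,.205): print(z,proj('side',(.466,-.043,z)))
a=cv2.imread('pics/c15side.png');b=cv2.imread('pics/s17.png')
def wood(im):
    m=cv2.inRange(cv2.cvtColor(im,cv2.COLOR_BGR2HSV),np.array((8,110,120)),np.array((32,255,255)))[165:225,215:265]
    n,l,s,c=cv2.connectedComponentsWithStats(m); return [(s[i]+[215,165,0,0,0]).tolist() for i in range(1,n) if s[i][4]>25]
print(wood(a)); print(wood(b))
for z in (.25-.045,.25-.03,): print(z,proj('side',(.466,-.011,z)),proj('side',(.466,-.075,z)))
E
```

```text
0.26 [238.9384 180.7539]
0.25 [239.0056 185.0141]
0.24 [239.0715 189.1954]
0.23 [239.1363 193.2999]
0.22 [239.1999 197.3296]
0.215 [239.2312 199.3172]
0.21 [239.2623 201.2867]
0.205 [239.2931 203.2387]
[[215, 165, 17, 16, 202], [224, 165, 37, 31, 445], [243, 210, 7, 7, 30], [232, 216, 8, 7, 38]]
[[215, 165, 17, 16, 202], [238, 165, 23, 15, 136], [223, 194, 42, 16, 364]]
0.20500000000000002 [222.2383 203.1585] [256.3349 203.3188]
0.22 [221.9122 197.2461] [256.4742 197.4131]
```

apply_moves([
  [0,0,0,0,0,0,0],
  [0,0,0,0,0,0,0],
  [0,0,0,0,0,0,0],
  [0,0,0,0,0,0,0],
  [0,0,0,0,0,0,0],
])

```text
time: 48.02
tool_pos: [0.467, -0.0417, 0.3648]
tool_rot: [-1.571, 0.0, -1.572]
contact_force: [0.3, 0.6, 0.4]
opening: 0.0462
```

```bash
python3 - <<'E'
from h import *
im=cams.read_camera('side'); b=cv2.imread('pics/s17.png'); print('changed px near press',(cv2.absdiff(im,b).max(2)>40)[150:300,140:290].sum())
print([s[4] for c,s in blobs(im,(35,90,60),(60,255,255),30)])
print(robot.hand_in())
E
```

```text
changed px near press 7
[]
the job is handed in; nothing more can be done
None
```

I packed all four limes and handed the job in at about 48 s. I backed the clamp off about 64°, swung the arm back to about 1.3 rad, and set the limes in the pot in one layer. Then I brought the arm home against its stop, retightened the clamp to its hard stop, turned the T-handle 40° into line, lowered the head about 3 cm in the grip and let it sink the rest of the way.

**Last checks:**
- **Clamp:** the knob's red dot is back at its starting pixel, so the clamp reads as tight.
- **Arm:** it met the stop at about 0 rad. A harder push moved it only 0.2 mm.
- **Press head:** the T-handle lies along the arm. Its cap is about 43 mm lower, close to the 45 mm expected on a layer of limes.
- **At rest:** the side picture barely changed over the last 0.6 s (7 pixels near the press). The gripper was clear of everything.
- **Limes:** none showed in the last side picture. All four were seen in the pot before the arm was swung home; at the end the plate and pot hide them.

**Not confirmed:** the viewer's 16-picture limit stopped me looking at the final picture. The final state rests on colour-blob measurements, and `robot.hand_in()` gave no verdict.

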